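# Unsnap the cover of the cutlery caddy and lay fork and spoon in order of use

## Task

Get the sloping cutlery caddy ready for the meal: pinch the two blue tabs on its clear cover together to free the catches, lift the cover straight off the caddy and lay it flat, right way up, on the worktop. Then lay the fork in the front lane and the spoon in the middle lane, each flat in its lane, face up and with its head to the left like the teaspoon already in the back lane, so that they lie in their order of use. Put things down gently rather than dropping them, and leave the teaspoon and everything else where it is.

Things in the scene. Friction and masses are not known exactly. Their poses are not given: they have to be found in the camera images.
- caddy_bed: Wooden cutlery tray, 136 x 224 mm, sloping at 25 degrees on a fixed stand. Origin: middle of its floor, at z = 62 mm; x up the slope, y left along the lanes, z square to the floor. Walls 26 mm high; front and back walls (|x| 65 to 68 mm) cut away for |y| < 56 mm for the fingers; end walls at |y| = 109 mm. Ribs between lanes 9 mm high, only at |y| > 61 mm (behind the spoon's lane, y > 38 mm).
- lane_front (a point): Middle of the floor of the front (lowest) lane, 40 mm wide, 218 mm long: for the fork. Axes as the tray's. Hold a piece parallel to the sloping floor to lay it in, and open the fingers only some 5 mm a side, so as not to push the piece in the next lane.
- lane_middle (a point): Middle of the floor of the middle lane, 49 mm wide, 218 mm long: for the spoon. Axes as the tray's.
- lane_back (a point): Middle of the floor of the back (highest) lane, 35 mm wide, where the teaspoon lies. Axes as the tray's.
- cover: Clear plastic snap-fit cover, 144 x 232 mm, 0.15 kg, its 17 mm rim round the outside of the tray's walls. Origin: centre of the rim's lower edge, on which it stands when laid down. Axes as the tray's while on. Four catches hold it until both tabs are pressed; it then comes off square to the slope (along z), clear after 20 mm. 0.3 m of worktop left of the caddy, behind the cutlery, is free for it.
- cover_grip (a point): Point half-way between the cover's two blue tabs and half-way up them, 27 mm above the rim's lower edge, 10 mm above the plate; axes as the cover's. The tabs are 40 mm wide (along y) and stand 19 mm above the plate; their ribbed outer faces look to -x (front tab) and +x (back tab), 62 mm apart when free, 51 mm when fully pressed.
- cover_tab_front (a joint): Travel of the front tab towards the back one: 0 free, 0.0055 m fully pressed (stop). Spring: 3.6 N at 0, 8.6 N at the stop. It catches again when let go; the catch is free from about 0.0035 m.
- cover_tab_back (a joint): The same for the back tab, which is pressed towards the front.
- fork_grip (a point): Grip point on the handle of the steel fork (206 mm long, 28 mm over the tines, 40 g), near its centre of mass, 11 mm above its underside: 93 mm from the handle's end. The handle is arched: here it is 10 mm wide and 4 mm thick, its lower side 9 mm above what it lies on; it widens to 20 mm at its end. x points from the handle to the tines, z up out of its face.
- fork_head (a point): Tips of the fork's tines.
- fork: The fork. Origin: on its underside, half-way along; axes as at its grip point.
- spoon_grip (a point): Grip point on the handle of the steel spoon (194 mm long, bowl 39 mm wide, 45 g), 11.5 mm above its underside, 77 mm from the handle's end. The handle is arched: here it is 9 mm wide and 4 mm thick, its lower side 10 mm above what it lies on. x points from the handle to the bowl, z up out of its face.
- spoon_head (a point): Front of the spoon's bowl.
- spoon: The spoon. Origin: on its underside, half-way along; axes as at its grip point.
- teaspoon_mid (a point): Middle of the small teaspoon (132 mm long, bowl 28 mm wide) that lies in the back lane with its head to the left: to be left there.
- salt_shaker: Glass salt shaker with a grey top, 44 mm across, 90 mm high, to the right of the caddy; origin under its middle. Leave it alone.
- pepper_mill: Dark wooden pepper mill, 58 mm across, 150 mm high, behind the caddy; origin under its middle. Leave it alone.
- jam_jar: Jar with a white lid and red contents, 65 mm across, 94 mm high, behind the caddy; origin under its middle. Leave it alone.
- garlic: Garlic bulb, 54 mm, at the left near the front edge; origin under its middle. Leave it alone.
- lemon: Lemon, 83 x 58 mm, at the left; origin under its middle. Leave it alone.
- mug: Pink and blue mug, 86 mm across, 88 mm high, at the left; origin under its middle. Leave it alone.

How it is judged:
By the outcome, as a careful person would: the job done as asked, in the order asked, and still so for the second after the job is handed in, with the robot touching nothing.
It also fails if it takes over 64 s, if anything falls off the work surface, if the arm or the gripper's body presses on something with over 40 N, if the wrist force passes 120 N, or if a joint passes its speed limit or range.

## Robot

A 6-joint arm with a two-finger parallel gripper is mounted at the origin on a cart in front of the work surface, level with it; the furniture and walls round the work are solid. World frame = base frame: x ahead of the robot, y to its left, z up, the work surface at z = 0. Lengths are in m, angles in rad, forces in N, time in s.
With the tool pointing down it reaches from about 0.3 to 0.775 m from the base axis. Payload 14.6 kg.
Tool frame: the origin (TCP) lies at the very end of the fingers, on their centre line; the grasp point (between the pads) lies 19 mm behind it; z points along the fingers, y is the direction in which the jaws open and shut (so a half turn about z gives the same grasp; the last joint's range is limited). The gripper opens to 94 mm and grips with 3 to 60 N. Pads are 16 mm wide; open, the fingers measure 119 mm over their backs; the gripper's body (75 mm by 177 mm) begins 78 mm behind the grasp point.
Start: joints at [-1.372, 0.3, 1.521, -0, 1.321, -0.067], TCP at [0.144, -0.531, 0.205] pointing down, gripper open.
Joint ranges: [-3.03, 3.03], [-0.79, 2.21], [0.23, 2.52], [-1.04, 4.18], [0, 3.07], [-2.55, 2.55]. Speed limits (rad/s): [2.22, 2.22, 2.57, 3.14, 3.14, 3.14].

## Interface

Orientations are given as [roll, pitch, yaw] about the fixed x, y, z axes, in that order (R = Rz(yaw) Ry(pitch) Rx(roll)).
In Python, from station import ctrl, vision, ticket gives the robot as it stands.
- The arm moves only by the tool step_arm, never from a script. Its argument "steps" is a list of rows, each an object of numbers: "x", "y", "z": the shift along the tool's x, y, z in m; "ax", "ay", "az": the turn, a rotation vector about the tool's x, y, z in degrees; "claw": the finger opening in m, from 0 to 0.094. A call has 1 to 5 rows; each row shifts and turns the pose as measured when the row begins, along the tool's axes as they then stand; what a row does not reach is not made up. A row lasts 1/12 s, in which the tool goes at most 41.7 mm and 7.16 degrees, less where a joint would pass 70% of its speed; a pose out of reach is approached as far as the arm can. A call with a gripper value outside its range is refused whole. The fingers move at their own pace and stop on an object; "grip_force" is the grip in N (left out, the last holds). Time passes only in rows, so rows that do not move let the fingers close. It gives the time, the measured TCP pose, the force and the opening at its end, in the units of the state.
- ctrl.get_obs(): the state, without advancing time (a new reading comes with each control period).
- vision.camera(name): name is "scene" or "top" or "wrist"; returns (picture, depth): 420x560x3 uint8, red, green, blue; 420x560 float32, m along the optical axis (not along the pixel's ray), 0 where there is no reading.
- vision.camera_params(name): a dict with "fov_y" (degrees; the focal length in pixels is half the picture's height over the tangent of half this angle, whatever the lens; pixels are square), "cx", "cy" (the principal point, pixels), "origin" and "attitude" of the camera in the world; the wrist camera has in their place "mount" (4x4, takes a point from camera to tool coordinates, whose origin is the TCP and whose axes are the flange's). Camera axes: x right, y up, looking along -z (the intrinsics and any distortion apply to the point x, -y, -z); pixel columns grow to the right and rows downward; lengths in m; the calibration is good to about 2 mm. A picture is of the moment at which its call begins: read the wrist's pose just before it. camera_params takes no time and is no camera call.
- ticket.hand_in(): hands the job in, once; it reports no verdict.
The state is a dict: "time_s": time; "qpos": joint angles; "joint_vel": joint speeds; "tau": joint torques, N m; "ee_pos": TCP position; "eef_rot": TCP orientation; "force": force on the tool from outside, world axes, zero at the start; "moment": the same for the moment, N m; "grip_width": finger opening in m.
Only numpy, scipy, OpenCV 4.12 (cv2) and the standard library are available. Lean on these libraries where they do the work, as an engineer would, in place of code of your own. Each camera call takes 0.05 s, during which the arm holds its last target.

## Working session

There is one attempt and no reset: what is moved stays moved. The work goes in short steps, Python scripts to look and compute and a tool call to move; the robot and the scene stay as the last step left them, time stands still between calls to the robot, and variables do not carry over. Pictures are saved under pics/ and viewed, and the job is handed in when it is done.

Besides the shell and the picture viewer there is one more tool, called by a JSON object that holds its "name" and its "arguments", one argument or row to a line. step_arm: Moves the arm, as the interface text tells. Its arguments: {"type":"object","properties":{"steps":{"type":"array"},"grip_force":{"type":"number"}},"required":["steps"]}

```bash
ls -la; mkdir -p pics
python3 - <<'E'
from station import ctrl, vision, ticket
import cv2, numpy as np
print(ctrl.get_obs())
for n in ("scene","top","wrist"):
    p=vision.camera_params(n); print(n,p)
    im,d=vision.camera(n)
    cv2.imwrite(f"pics/{n}0.png",im[:,:,::-1]); np.save(f"pics/{n}0_d.npy",d); np.save(f"pics/{n}0.npy",im)
E
```

```text
total 12
drwxr-xr-x  3 agent agent 4096 Dec  7 13:19 .
drwxr-xr-x 23 root  root  4096 Dec  7 13:19 ..
drwxr-xr-x  2 agent agent 4096 Dec  7 13:19 pics
{'time_s': 0.0, 'qpos': array([-1.37160094e+00,  3.00481663e-01,  1.52162384e+00, -2.30285859e-05,
        1.32071483e+00, -6.66138723e-02]), 'joint_vel': array([-7.30692518e-04,  2.71036620e-04,  9.83627875e-05,  7.57575488e-04,
       -2.01433871e-04, -7.57472834e-04]), 'tau': array([-9.06270907e-04, -5.31805301e+01, -3.52737021e+01,  7.06948643e-02,
        2.43975531e-02, -7.58648594e-05]), 'ee_pos': array([ 0.14440691, -0.53040778,  0.20486246]), 'eef_rot': array([-3.14036621e+00, -5.94642610e-05,  2.65814937e-01]), 'force': array([-0.14996463,  0.40618035,  0.40235222]), 'moment': array([-0.01975556, -0.01588436, -0.00850175]), 'grip_width': 0.0940071180507848}
scene {'fov_y': 55.02275782132035, 'cx': 281.03505853666553, 'cy': 212.54769612771926, 'origin': array([-0.02527342,  1.26157004,  0.66290197]), 'attitude': array([ 1.12600508,  0.02519799, -2.64977302])}
top {'fov_y': 51.359006492178054, 'cx': 283.8685403147183, 'cy': 205.12667191776612, 'origin': array([0.36436615, 0.2185792 , 1.37567744]), 'attitude': array([ 0.1590508 , -0.00294396, -1.59602811])}
wrist {'fov_y': 64.14949273597725, 'cx': 279.64187404073544, 'cy': 207.74412652541272, 'mount': array([[ 1.13505300e-03,  9.66251068e-01,  2.57599659e-01,
         7.41969561e-02],
       [ 9.99999331e-01, -1.15389044e-03, -7.80449994e-05,
        -3.63372186e-04],
       [ 2.21830720e-04,  2.57599575e-01, -9.66251732e-01,
        -1.79632182e-01],
       [ 0.00000000e+00,  0.00000000e+00,  0.00000000e+00,
         1.00000000e+00]])}
```

View pics/scene0.png

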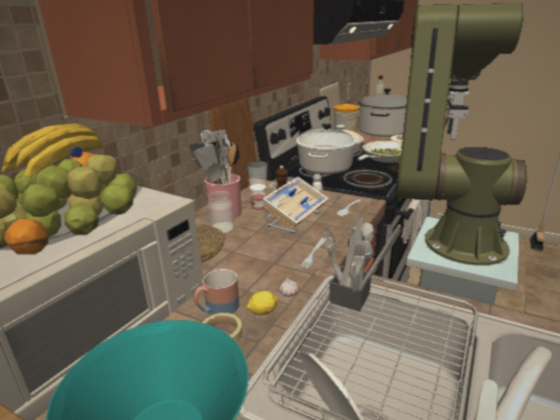

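View pics/top0.png

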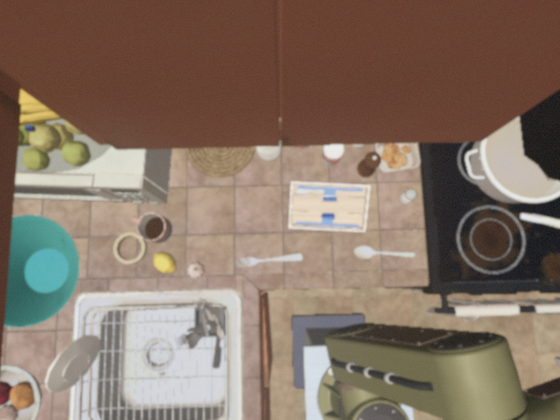

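View pics/wrist0.png

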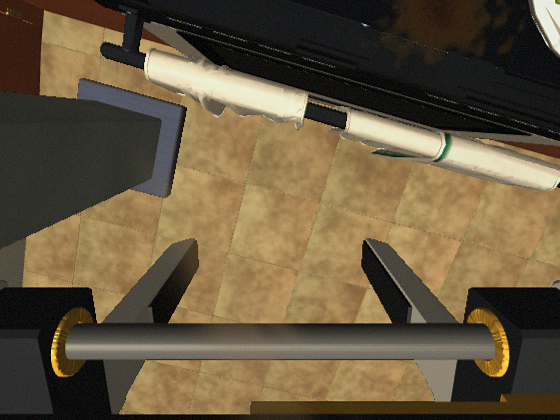

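The scene camera shows the caddy at about (295,203). In the top view the caddy is at (290–370, 182–230), the fork at (240–302, 260) with its tines to the left, and the spoon at (355–413, 253) with its bowl to the left. The garlic is at (195,270) and the lemon at (163,262). Next I'll measure them.

```bash
cat > h.py <<'E'
import numpy as np, cv2
from scipy.spatial.transform import Rotation as Ro
from station import ctrl, vision
def R(rpy): return Ro.from_euler('xyz',rpy).as_matrix()
def cam_T(n,obs=None):
    p=vision.camera_params(n)
    T=np.eye(4)
    if n=='wrist':
        B=np.eye(4);B[:3,:3]=R(obs['eef_rot']);B[:3,3]=obs['ee_pos'];T=B@p['mount']
    else: T[:3,:3]=R(p['attitude']);T[:3,3]=p['origin']
    return T,210/np.tan(np.radians(p['fov_y'])/2),p['cx'],p['cy']
def snap(n,tag):
    o=ctrl.get_obs(); im,d=vision.camera(n)
    T,f,cx,cy=cam_T(n,o)
    cv2.imwrite(f"pics/{tag}.png",im[:,:,::-1]); np.savez(f"pics/{tag}.npz",im=im,d=d,T=T,f=f,cx=cx,cy=cy)
    return o
def cloud(z):
    d=z['d'];v,u=np.mgrid[0:420,0:560].astype(float)
    P=np.stack([(u-z['cx'])/z['f']*d,-(v-z['cy'])/z['f']*d,-d],-1)
    return P@z['T'][:3,:3].T+z['T'][:3,3]
def proj(z,P):
    Q=(np.asarray(P)-z['T'][:3,3])@z['T'][:3,:3]
    return np.stack([z['cx']+z['f']*Q[...,0]/-Q[...,2],z['cy']-z['f']*Q[...,1]/-Q[...,2]],-1)
def ray(z,uv,h=0.,n=(0,0,1),p0=None):
    dr=np.array([(uv[0]-z['cx'])/z['f'],-(uv[1]-z['cy'])/z['f'],-1])@z['T'][:3,:3].T
    o=z['T'][:3,3]; n=np.array(n,float); p0=np.array([0,0,h]) if p0 is None else p0
    return o+dr*((p0-o)@n)/(dr@n)
E
cat > a.py <<'E'
from h import *
for n in ("scene","top"):
    T,f,cx,cy=cam_T(n); np.savez(f"pics/{n}0.npz",im=np.load(f"pics/{n}0.npy"),d=np.load(f"pics/{n}0_d.npy"),T=T,f=f,cx=cx,cy=cy)
z=np.load("pics/top0.npz"); P=cloud(z); np.set_printoptions(precision=4,suppress=True)
for nm,(u,v) in dict(tab=(260,230),tab2=(320,270),cad=(300,205),cad2=(355,205),cadtop=(340,187),cadbot=(340,226),fh=(243,261),fe=(300,257),sh=(360,252),se=(411,254),garlic=(195,270),lemon=(163,262),mug=(153,228),pep=(370,163),jam=(333,152),salt=(407,197),front=(280,285),bluef=(328,218),blueb=(329,196)).items():
    print(nm,P[v,u], ray(z,(u,v)))
im=z['im'][130:300,140:430,::-1]; cv2.imwrite("pics/topzoom.png",cv2.resize(im,None,fx=2.7,fy=2.7,interpolation=cv2.INTER_CUBIC))
E
python3 a.py
```

```text
tab [ 0.5073  0.2865 -0.0016] [0.5071 0.2864 0.    ]
tab2 [0.3773 0.1018 0.0029] [0.3774 0.1016 0.    ]
cad [0.5696 0.1615 0.0899] [0.584  0.1575 0.    ]
cad2 [ 0.5656 -0.0026  0.0898] [ 0.5796 -0.018   0.    ]
cadtop [0.6167 0.043  0.1133] [0.6394 0.0272 0.    ]
cadbot [0.5067 0.0414 0.0631] [0.5135 0.0329 0.    ]
fh [ 0.4114  0.3414 -0.0038] [0.4112 0.3411 0.    ]
fe [ 0.4192  0.1626 -0.0012] [0.4192 0.1626 0.    ]
sh [ 0.4299 -0.0254  0.0038] [ 0.43   -0.0261  0.    ]
se [ 0.4198 -0.186  -0.0009] [ 0.4198 -0.1858  0.    ]
garlic [0.3863 0.4804 0.0525] [0.3872 0.4908 0.    ]
lemon [0.4124 0.5761 0.0542] [0.4144 0.5908 0.    ]
mug [0.5196 0.6183 0.0204] [0.5219 0.6243 0.    ]
pep [ 0.6813 -0.0447  0.1364] [ 0.7162 -0.0737  0.    ]
jam [0.7296 0.0564 0.0925] [0.756  0.0447 0.    ]
salt [ 0.5872 -0.1616  0.0827] [ 0.6014 -0.1859  0.    ]
front [ 0.3345  0.2273 -0.0018] [0.3345 0.2273 0.    ]
bluef [0.5279 0.0801 0.0948] [0.54   0.0699 0.    ]
blueb [0.5916 0.0759 0.1076] [0.6109 0.0638 0.    ]
```

View pics/topzoom.png

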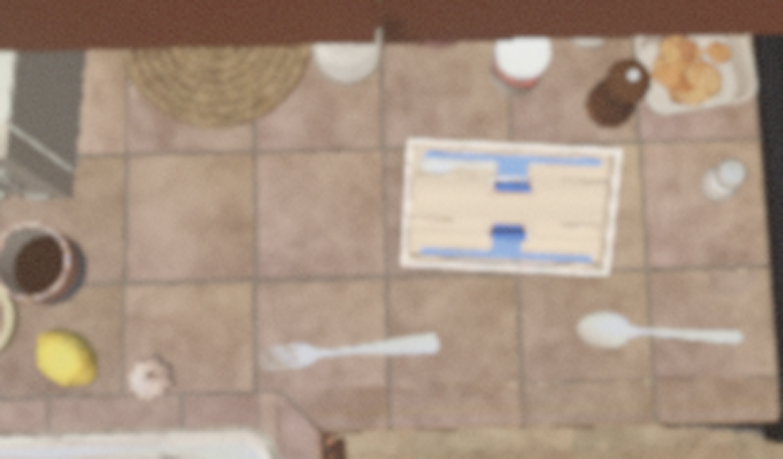

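{"name": "step_arm", "arguments": {
  "steps": [
    {"x":0.041,"y":-0.001,"z":-0.005,"az":-4.2},
    {"x":0.041,"y":-0.001,"z":-0.007,"az":-4.2},
    {"x":0.041,"y":-0.001,"z":-0.007,"az":-4.2},
    {"x":0.041,"y":-0.001,"z":-0.007,"az":-4.2},
    {"x":0.041,"y":-0.001,"z":-0.007,"az":-4.2}
  ]
}}

```text
validation failed for argument at $.st...
```

```bash
cat > b.py <<'E'
from h import *
np.set_printoptions(precision=4,suppress=True)
z=np.load("pics/top0.npz"); P=cloud(z); im=z['im'].astype(int)
# caddy plane: points between
m=np.zeros((420,560),bool); m[183:230,288:372]=1; m&=(P[...,2]>.04)
Q=P[m]; A=np.c_[Q[:,0],Q[:,1],np.ones(len(Q))]
k=np.ones(len(Q),bool)
for i in range(8):
    c,*_=np.linalg.lstsq(A[k],Q[k,2],rcond=None); r=Q[:,2]-A@c; k=np.abs(r)<.008
print("plane",c,k.sum(),r[k].std(), np.degrees(np.arctan(np.hypot(c[0],c[1]))),np.degrees(np.arctan2(c[1],c[0])))
# outline
inl=(m).copy(); inl[m]=k
cs,_=cv2.findContours(m.astype(np.uint8),cv2.RETR_EXTERNAL,cv2.CHAIN_APPROX_NONE)
cc=max(cs,key=cv2.contourArea); print(cv2.minAreaRect(cc), cv2.boxPoints(cv2.minAreaRect(cc)))
E
python3 b.py
```

```text
plane [ 0.463  -0.0327 -0.1703] 3459 0.0028018162865953 24.899710271772097 -4.044832870157686
((328.5, 206.0), (46.0, 81.0), 90.0) [[288. 183.]
 [369. 183.]
 [369. 229.]
 [288. 229.]]
```

{"name": "step_arm", "arguments": {
  "steps": [
    {"x":0.041,"y":-0.001,"z":-0.005,"ax":0,"ay":0,"az":-4.2,"claw":0.094},
    {"x":0.041,"y":-0.001,"z":-0.007,"ax":0,"ay":0,"az":-4.2,"claw":0.094},
    {"x":0.041,"y":-0.001,"z":-0.007,"ax":0,"ay":0,"az":-4.2,"claw":0.094},
    {"x":0.041,"y":-0.001,"z":-0.007,"ax":0,"ay":0,"az":-4.2,"claw":0.094},
    {"x":0.041,"y":-0.001,"z":-0.007,"ax":0,"ay":0,"az":-4.2,"claw":0.094}
  ]
}}

```text
time_s: 0.57
ee_pos: [0.3276, -0.4447, 0.2356]
eef_rot: [-3.135, -0.001, 0.633]
force: [1.1, -0.3, 0.1]
grip_width: 0.0943
```

{"name": "step_arm", "arguments": {
  "steps": [
    {"x":0.041,"y":-0.002,"z":-0.01,"ax":0,"ay":0,"az":-4.2,"claw":0.094},
    {"x":0.041,"y":-0.002,"z":-0.01,"ax":0,"ay":0,"az":-4.2,"claw":0.094},
    {"x":0.041,"y":-0.002,"z":-0.01,"ax":0,"ay":0,"az":-4.2,"claw":0.094},
    {"x":0.041,"y":-0.002,"z":-0.01,"ax":0,"ay":0,"az":-4.2,"claw":0.094},
    {"x":0.041,"y":-0.002,"z":-0.01,"ax":0,"ay":0,"az":-4.2,"claw":0.094}
  ]
}}

```text
time_s: 0.98
ee_pos: [0.4629, -0.2949, 0.283]
eef_rot: [-3.132, -0.004, 1.019]
force: [0.4, -0.8, -0.3]
grip_width: 0.094
```

```bash
cat > plan.py <<'E'
from h import *
import sys
def plan(pos,Rt,claw,n=None,maxn=5,show=True,vmax=.040,wmax=6.8):
    o=ctrl.get_obs(); Rc=R(o['eef_rot']); dp=np.array(pos)-o['ee_pos']
    rv=Ro.from_matrix(Rc.T@Rt).as_rotvec(degrees=True)
    N=n or int(max(np.ceil(np.linalg.norm(dp)/vmax),np.ceil(np.linalg.norm(rv)/wmax),1))
    print("need rows",N,"dist mm",np.round(dp*1000,1),"rv",np.round(rv,2),"F",np.round(o['force'],1),"grip",round(float(o['grip_width']),4),"t",round(o['time_s'],2))
    q=Ro.from_matrix(Rc)
    step=Ro.from_rotvec(np.radians(rv/N))
    rows=[]
    for i in range(min(N,maxn)):
        t=q.as_matrix().T@(dp/N)
        rows.append(dict(x=round(t[0],4),y=round(t[1],4),z=round(t[2],4),ax=round(rv[0]/N,1)+0,ay=round(rv[1]/N,1)+0,az=round(rv[2]/N,1)+0,claw=claw))
        q=q*step
    import json; print(json.dumps(rows))
def Rtool(yaw,tilt):
    # tool x = lane direction(+y rotated yaw), z=-normal of slope 'tilt' rising to +x
    C=Rslope(yaw,tilt); return np.c_[C[:,1],C[:,0],-C[:,2]]
def Rslope(yaw,tilt): return Ro.from_euler('ZY',[yaw,-tilt]).as_matrix()
E
python3 -c "
from plan import *
plan([.42,.10,.36],Rtool(0,0),.094)"
```

```text
need rows 11 dist mm [-42.9 394.9  77. ] rv [ -0.47  -0.39 -31.63] F [ 0.4 -0.8 -0.3] grip 0.094 t 0.98
[{"x": 0.0286, "y": -0.0222, "z": -0.0067, "ax": 0.0, "ay": 0.0, "az": -2.9, "claw": 0.094}, {"x": 0.0296, "y": -0.0208, "z": -0.0067, "ax": 0.0, "ay": 0.0, "az": -2.9, "claw": 0.094}, {"x": 0.0306, "y": -0.0192, "z": -0.0067, "ax": 0.0, "ay": 0.0, "az": -2.9, "claw": 0.094}, {"x": 0.0315, "y": -0.0177, "z": -0.0068, "ax": 0.0, "ay": 0.0, "az": -2.9, "claw": 0.094}, {"x": 0.0324, "y": -0.0161, "z": -0.0068, "ax": 0.0, "ay": 0.0, "az": -2.9, "claw": 0.094}]
```

{"name": "step_arm", "arguments": {
  "steps": [
    {"x":0.029,"y":-0.022,"z":-0.007,"ax":0,"ay":0,"az":-2.9,"claw":0.094},
    {"x":0.03,"y":-0.021,"z":-0.007,"ax":0,"ay":0,"az":-2.9,"claw":0.094},
    {"x":0.031,"y":-0.019,"z":-0.007,"ax":0,"ay":0,"az":-2.9,"claw":0.094},
    {"x":0.032,"y":-0.018,"z":-0.007,"ax":0,"ay":0,"az":-2.9,"claw":0.094},
    {"x":0.033,"y":-0.016,"z":-0.007,"ax":0,"ay":0,"az":-2.9,"claw":0.094}
  ]
}}

```text
time_s: 1.4
ee_pos: [0.4441, -0.1045, 0.3191]
eef_rot: [-3.13, -0.008, 1.289]
force: [0.7, 0.4, -0.1]
grip_width: 0.0939
```

{"name": "step_arm", "arguments": {
  "steps": [
    {"x":0.034,"y":-0.014,"z":-0.007,"ax":0,"ay":0,"az":-2.9,"claw":0.094},
    {"x":0.035,"y":-0.012,"z":-0.007,"ax":0,"ay":0,"az":-2.9,"claw":0.094},
    {"x":0.035,"y":-0.01,"z":-0.007,"ax":0,"ay":0,"az":-2.9,"claw":0.094},
    {"x":0.036,"y":-0.008,"z":-0.007,"ax":0,"ay":0,"az":-2.9,"claw":0.094},
    {"x":0.036,"y":-0.006,"z":-0.007,"ax":0,"ay":0,"az":-2.9,"claw":0.094}
  ]
}}

```text
time_s: 1.82
ee_pos: [0.422, 0.0862, 0.358]
eef_rot: [-3.132, -0.011, 1.554]
force: [1.0, -1.0, 0.2]
grip_width: 0.0945
```

```bash
python3 -c "
from plan import *
plan([.42,.10,.36],Rtool(0,0),.094)
snap('wrist','w1')"
```

```text
need rows 1 dist mm [-2.  13.8  2. ] rv [-0.54 -0.62 -0.93] F [ 1.  -1.   0.2] grip 0.0945 t 1.82
[{"x": 0.0138, "y": -0.0023, "z": -0.0019, "ax": -0.5, "ay": -0.6, "az": -0.9, "claw": 0.094}]
```

View pics/w1.png

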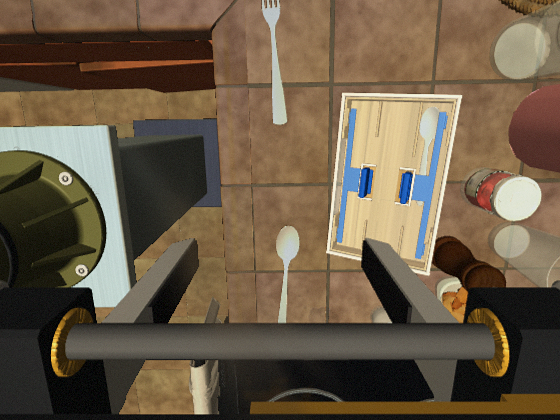

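The wrist view shows the cover corners at about (341,94), (461,96), (428,274) and (328,255). The tabs are at (366,181) and (406,187), the spoon bowl is at (288,240), and the fork runs from (270,0) to (280,123). I'll take a settled picture and refine.

Run:
```python
from h import *
np.set_printoptions(precision=4,suppress=True)
o=snap('wrist','w2'); print(o['ee_pos'],np.abs(o['joint_vel']).max())
z=np.load('pics/w2.npz'); P=cloud(z); im=z['im']
cv2.imwrite('pics/w2z.png',cv2.resize(im[80:290,310:480,::-1],None,fx=2.8,fy=2.8,interpolation=cv2.INTER_CUBIC))
hsv=cv2.cvtColor(im,cv2.COLOR_RGB2HSV)
print(hsv[181,366],hsv[187,406],hsv[190,347])
dark=(hsv[...,0]>100)&(hsv[...,0]<130)&(hsv[...,1]>200)
dark[:, :310]=0
n,l,s,c=cv2.connectedComponentsWithStats(dark.astype(np.uint8))
for i in range(1,n):
    if s[i,4]>15:
        q=P[l==i]; print(s[i],c[i],np.median(q,0),q[:,2].min(),q[:,2].max())
for (u,v) in [(341,94),(461,96),(428,274),(328,255),(385,130),(385,185),(385,240),(350,150),(445,150)]: print(u,v,P[v,u])
```

```text
[0.4216 0.0912 0.3595] 0.12473026473055156
[109 214  81] [107 206 202] [106 139 205]
[359 173  13  29 272] [364.7647 186.3529] [0.5334 0.0793 0.093 ] 0.07363952311770045 0.5400381818820483
[399 177  13  31 255] [404.3765 191.8157] [0.5794 0.0768 0.1167] 0.09255160450466321 0.11985974584847858
341 94 [0.5127 0.2063 0.0002]
461 96 [ 0.6961  0.2021 -0.0007]
428 274 [ 0.6763 -0.0939 -0.0021]
328 255 [ 0.4915 -0.0317  0.0615]
385 130 [0.5581 0.1541 0.0856]
385 185 [0.5623 0.0811 0.0886]
385 240 [0.5661 0.0037 0.0939]
350 150 [0.5169 0.1268 0.067 ]
445 150 [0.6258 0.1298 0.115 ]
```

View pics/w2z.png

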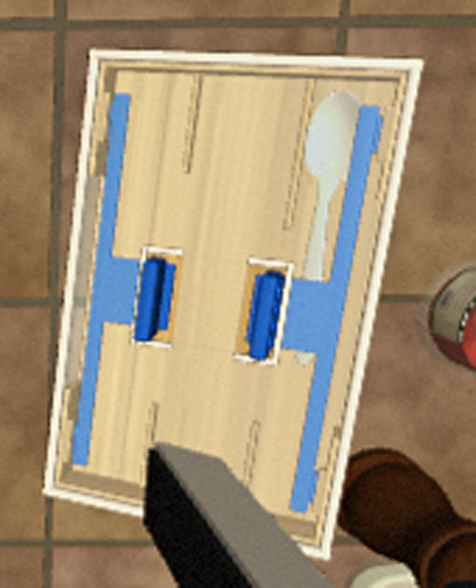

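```bash
cat > c.py <<'E'
from h import *
import sys
np.set_printoptions(precision=4,suppress=True)
o=snap('wrist','w3'); print(o['ee_pos'],o['eef_rot'],np.abs(o['joint_vel']).max())
z=np.load('pics/w3.npz'); P=cloud(z); im=z['im']
# plate plane
m=np.zeros(z['d'].shape,bool); m[100:250,335:450]=1; m&=(P[...,2]>.04)&(P[...,2]<.14)
Q=P[m];A=np.c_[Q[:,:2],np.ones(len(Q))];k=np.ones(len(Q),bool)
for i in range(15):
    c=np.linalg.lstsq(A[k],Q[k,2],rcond=None)[0];r=Q[:,2]-A@c;k=np.abs(r)<.004
n=np.array([-c[0],-c[1],1]);n/=np.linalg.norm(n)
print("plane",c,k.sum(),len(Q),r[k].std(),"tilt",np.degrees(np.arccos(n[2])),"yaw",np.degrees(np.arctan2(c[1],c[0])))
np.save('pics/plane.npy',c)
print([ (round(float(np.median(r[np.abs(Q[:,1]-y)<.01])),4)) for y in (0,.04,.08,.12,.16)])
im2=cv2.resize(im[70:300,310:480,::-1],None,fx=2.5,fy=2.5,interpolation=cv2.INTER_CUBIC); cv2.imwrite('pics/w3z.png',im2)
E
python3 c.py
```

```text
[0.4222 0.0885 0.3587] [-3.1337 -0.0117  1.5595] 0.10293307536040991
plane [ 0.4642 -0.0342 -0.1694] 15150 15941 0.0010348645735168713 tilt 24.962245765219496 yaw -4.2102558146977485
[0.0, -0.0001, 0.0001, 0.0001, -0.0001]
```

View pics/w3z.png

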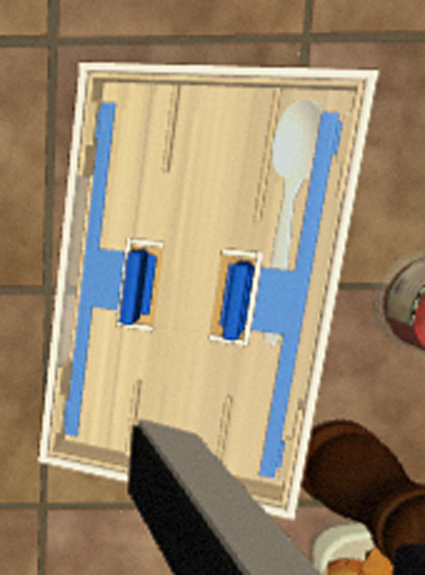

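Run:
```python
from plan import *
np.set_printoptions(precision=4,suppress=True)
z=np.load('pics/w3.npz'); c=np.load('pics/plane.npy'); n=np.array([-c[0],-c[1],1]);n/=np.linalg.norm(n);p0=np.array([0,0,c[2]])
uv=np.array([(79,64),(378,71),(294,517),(41,461)])/2.5+[310-.3,70-.3]
W=np.array([ray(z,q,n=n,p0=p0) for q in uv]); print(W)
print("sides",[np.linalg.norm(W[i]-W[(i+1)%4]) for i in range(4)]); print("ctr",W.mean(0))
C=Rslope(np.radians(-4.21),np.radians(25)); L=(W-W.mean(0))@C; print(L)
# expected floor centre along normal: floor z=.062
ce=W.mean(0); h=(ce[2]-.062)/n[2]; print("plate above floor",h, "bed origin",ce-n*h)
# tabs: blue dark top
P=cloud(z); hsv=cv2.cvtColor(z['im'],cv2.COLOR_RGB2HSV)
dk=(hsv[...,0]>100)&(hsv[...,0]<130)&(hsv[...,1]>200); dk[:,:310]=0
Lc=(P-ce)@C; k=dk&(np.abs(Lc).max(-1)<.06)
for s in(-1,1):
    q=Lc[k&(Lc[...,0]*s>0)]; print(len(q),q.mean(0),np.percentile(q,[3,50,97],0).tolist())
```

```text
[[ 0.5043  0.1967  0.058 ]
 [ 0.636   0.1875  0.1194]
 [ 0.6188 -0.0431  0.1194]
 [ 0.489  -0.0343  0.0588]]
sides [np.float64(0.14565622859038396), np.float64(0.23123995823346097), np.float64(0.14352655643971393), np.float64(0.23153724020401698)]
ctr [0.562  0.0767 0.0889]
[[-0.0733  0.1155  0.    ]
 [ 0.0724  0.1159 -0.    ]
 [ 0.0722 -0.1153 -0.    ]
 [-0.0713 -0.1161  0.    ]]
plate above floor 0.0296638687802956 bed origin [0.5745 0.0758 0.062 ]
276 [-0.0248  0.0005  0.0105] [[-0.029486849573799264, -0.01693760792051692, -0.004324824074509111], [-0.024058902792973992, 0.00039596704956510863, 0.016823001704167978], [-0.020475825441148877, 0.018100215595883113, 0.020210838762136904]]
263 [0.027  0.0011 0.0147] [[0.020202160244538577, -0.01718638429436945, -0.004236100857563904], [0.027251805945615205, 0.0013820269911430847, 0.01808544899270591], [0.0310494240632127, 0.01897562017528363, 0.020220864026692514]]
```

```bash
cat > poses.py <<'E'
from plan import *
YAW=np.radians(-4.1); TI=np.radians(25)
C=Rslope(YAW,TI); n=C[:,2]
ce=np.array([.562,.0767,.0889])+C[:,0]*.0005
RT=Rtool(YAW,TI)
bed=ce-n*.0297
E
python3 -c "
from poses import *
plan(ce+n*.06,RT,.086,maxn=10)"
```

```text
need rows 7 dist mm [ 114.7   -8.  -214.4] rv [-25.52  -1.32   3.09] F [-0.9 -1.4  0.3] grip 0.094 t 1.97
[{"x": -0.0012, "y": 0.0167, "z": 0.0305, "ax": -3.6, "ay": -0.2, "az": 0.4, "claw": 0.086}, {"x": -0.001, "y": 0.0147, "z": 0.0315, "ax": -3.6, "ay": -0.2, "az": 0.4, "claw": 0.086}, {"x": -0.0008, "y": 0.0127, "z": 0.0323, "ax": -3.6, "ay": -0.2, "az": 0.4, "claw": 0.086}, {"x": -0.0006, "y": 0.0106, "z": 0.0331, "ax": -3.6, "ay": -0.2, "az": 0.4, "claw": 0.086}, {"x": -0.0004, "y": 0.0085, "z": 0.0337, "ax": -3.6, "ay": -0.2, "az": 0.4, "claw": 0.086}, {"x": -0.0003, "y": 0.0063, "z": 0.0342, "ax": -3.6, "ay": -0.2, "az": 0.4, "claw": 0.086}, {"x": -0.0001, "y": 0.0041, "z": 0.0345, "ax": -3.6, "ay": -0.2, "az": 0.4, "claw": 0.086}]
```

{"name": "step_arm", "arguments": {
  "steps": [
    {"x":-0.001,"y":0.017,"z":0.03,"ax":-3.6,"ay":-0.2,"az":0.4,"claw":0.086},
    {"x":-0.001,"y":0.015,"z":0.031,"ax":-3.6,"ay":-0.2,"az":0.4,"claw":0.086},
    {"x":-0.001,"y":0.013,"z":0.032,"ax":-3.6,"ay":-0.2,"az":0.4,"claw":0.086},
    {"x":-0.001,"y":0.011,"z":0.033,"ax":-3.6,"ay":-0.2,"az":0.4,"claw":0.086},
    {"x":0,"y":0.008,"z":0.034,"ax":-3.6,"ay":-0.2,"az":0.4,"claw":0.086}
  ]
}}

```text
time_s: 2.38
ee_pos: [0.5105, 0.0768, 0.2067]
eef_rot: [2.815, 0.0, 1.514]
force: [1.7, 0.7, -0.8]
grip_width: 0.0861
```

```bash
python3 -c "
from poses import *
plan(ce+n*.06,RT,.086,maxn=10)"
```

```text
need rows 2 dist mm [ 26.7   1.7 -63.2] rv [-6.28 -0.29  0.79] F [ 1.7  0.7 -0.8] grip 0.0861 t 2.38
[{"x": 0.0016, "y": 0.0024, "z": 0.0342, "ax": -3.1, "ay": -0.1, "az": 0.4, "claw": 0.086}, {"x": 0.0017, "y": 0.0005, "z": 0.0343, "ax": -3.1, "ay": -0.1, "az": 0.4, "claw": 0.086}]
```

{"name": "step_arm", "arguments": {
  "steps": [
    {"x":0.002,"y":0.002,"z":0.034,"ax":-3.1,"ay":-0.1,"az":0.4,"claw":0.086},
    {"x":0.001,"y":0.001,"z":0.034,"ax":-3.1,"ay":-0.1,"az":0.4,"claw":0.086},
    {"x":0,"y":0,"z":0.0,"ax":0,"ay":0,"az":0,"claw":0.086}
  ]
}}

```text
time_s: 2.63
ee_pos: [0.5358, 0.0738, 0.1347]
eef_rot: [2.707, -0.0, 1.494]
force: [-0.6, 0.9, -0.4]
grip_width: 0.0862
```

```bash
python3 -c "
from poses import *
snap('wrist','w4')
plan(ce+n*.003,RT,.086,maxn=10,vmax=.02)"
```

```text
need rows 3 dist mm [ 25.    2.9 -46.1] rv [-0.12  0.12 -0.29] F [ 0.  -1.3  1.4] grip 0.086 t 2.68
[{"x": 0.0016, "y": 0.001, "z": 0.0174, "ax": 0.0, "ay": 0.0, "az": -0.1, "claw": 0.086}, {"x": 0.0016, "y": 0.001, "z": 0.0174, "ax": 0.0, "ay": 0.0, "az": -0.1, "claw": 0.086}, {"x": 0.0016, "y": 0.001, "z": 0.0174, "ax": 0.0, "ay": 0.0, "az": -0.1, "claw": 0.086}]
```

View pics/w4.png

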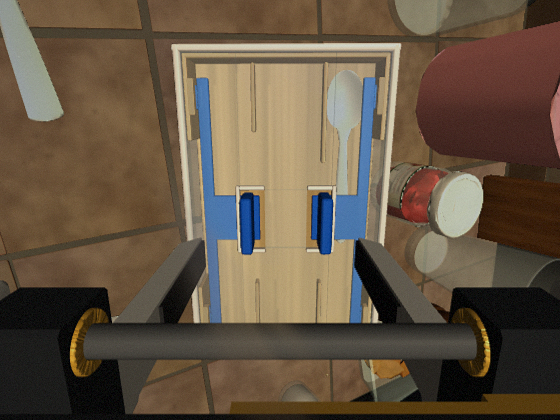

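The tabs' outer edges are at columns 240 and 332, centre 286, against the finger centre at about 279. That's a 3–4 mm offset, which agrees with the +y correction planned.

{"name": "step_arm", "arguments": {
  "steps": [
    {"x":0.002,"y":0.001,"z":0.017,"ax":0,"ay":0,"az":-0.1,"claw":0.086},
    {"x":0.001,"y":0.001,"z":0.017,"ax":0,"ay":0,"az":-0.1,"claw":0.086},
    {"x":0.001,"y":0.001,"z":0.01,"ax":0,"ay":0,"az":0,"claw":0.086},
    {"x":0,"y":0,"z":0.0,"ax":0,"ay":0,"az":0,"claw":0.086}
  ]
}}

```text
time_s: 3.02
ee_pos: [0.5602, 0.0731, 0.1056]
eef_rot: [2.709, 0.002, 1.492]
force: [-0.1, -0.5, 0.0]
grip_width: 0.086
```

```bash
python3 -c "
from poses import *
snap('wrist','w5')
plan(ce+n*.003,RT,.086,maxn=10,vmax=.02)"
```

```text
need rows 1 dist mm [  0.9   3.6 -14.8] rv [-0.13  0.27 -0.3 ] F [ 0.4 -0.4  0.6] grip 0.0858 t 3.07
[{"x": 0.0036, "y": -0.0056, "z": 0.0137, "ax": -0.1, "ay": 0.3, "az": -0.3, "claw": 0.086}]
```

View pics/w5.png

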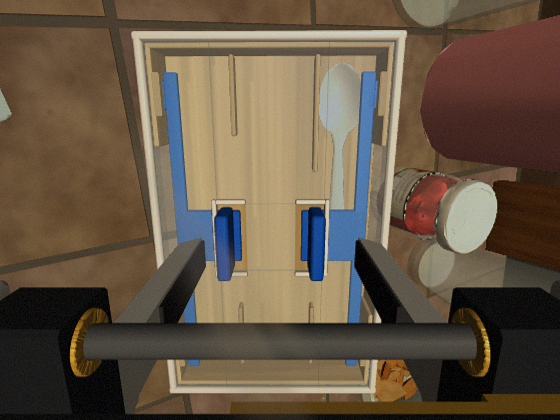

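{"name": "step_arm", "arguments": {
  "steps": [
    {"x":0.002,"y":-0.003,"z":0.005,"ax":0,"ay":0.1,"az":-0.1,"claw":0.086},
    {"x":0.002,"y":-0.002,"z":0.005,"ax":0,"ay":0.1,"az":-0.1,"claw":0.086},
    {"x":0,"y":0,"z":0.002,"ax":0,"ay":0,"az":0,"claw":0.086},
    {"x":0,"y":0,"z":0.0,"ax":0,"ay":0,"az":0,"claw":0.086}
  ]
}}

```text
time_s: 3.4
ee_pos: [0.5618, 0.0771, 0.097]
eef_rot: [2.704, -0.0, 1.497]
force: [0.5, 0.1, 0.6]
grip_width: 0.086
```

```bash
python3 -c "
from poses import *
plan(ce+n*.003,RT,.086,maxn=10,vmax=.02)"
```

```text
need rows 1 dist mm [-0.6 -0.4 -5.1] rv [ 0.06  0.04 -0.14] F [0.5 0.1 0.6] grip 0.086 t 3.4
[{"x": -0.0004, "y": -0.0027, "z": 0.0044, "ax": 0.1, "ay": 0.0, "az": -0.1, "claw": 0.086}]
```

{"name": "step_arm", "arguments": {
  "steps": [
    {"x":0,"y":-0.002,"z":0.004,"ax":0,"ay":0,"az":0,"claw":0.076},
    {"x":0,"y":0,"z":0.001,"ax":0,"ay":0,"az":0,"claw":0.07},
    {"x":0,"y":0,"z":0.0,"ax":0,"ay":0,"az":0,"claw":0.07}
  ]
}}

```text
time_s: 3.65
ee_pos: [0.5621, 0.0773, 0.0918]
eef_rot: [2.704, -0.0, 1.497]
force: [0.1, -0.2, -0.1]
grip_width: 0.0711
```

```bash
python3 -c "
from poses import *
plan(ce+n*.003,RT,.086,maxn=10,vmax=.02); snap('wrist','w6')"
```

```text
need rows 1 dist mm [-0.9 -0.6  0.1] rv [ 0.09  0.03 -0.12] F [ 0.1 -0.2 -0.1] grip 0.0711 t 3.65
[{"x": -0.0006, "y": -0.0008, "z": -0.0005, "ax": 0.1, "ay": 0.0, "az": -0.1, "claw": 0.086}]
```

View pics/w6.png

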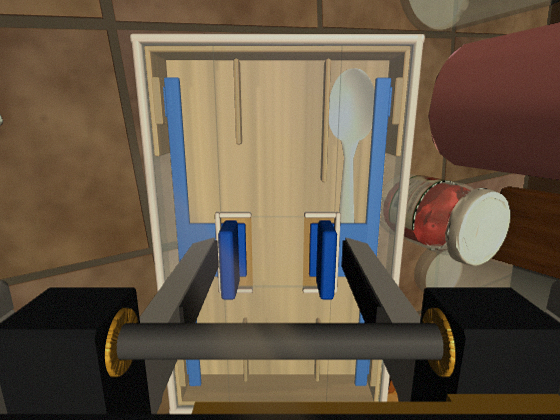

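The tips are now about 3 mm above the plate. The tabs, at columns 218–341, are centred between the fingers. I'll pinch at 30 N.

{"name": "step_arm", "arguments": {
  "steps": [
    {"x":0,"y":0,"z":0,"ax":0,"ay":0,"az":0,"claw":0.06},
    {"x":0,"y":0,"z":0,"ax":0,"ay":0,"az":0,"claw":0.052},
    {"x":0,"y":0,"z":0,"ax":0,"ay":0,"az":0,"claw":0.045},
    {"x":0,"y":0,"z":0,"ax":0,"ay":0,"az":0,"claw":0.045},
    {"x":0,"y":0,"z":0,"ax":0,"ay":0,"az":0,"claw":0.045}
  ],
  "grip_force": 30
}}

```text
time_s: 4.12
ee_pos: [0.5618, 0.0773, 0.0919]
eef_rot: [2.704, -0.0, 1.497]
force: [0.7, -0.6, -1.1]
grip_width: 0.05
```

```bash
python3 -c "
from poses import *
plan(ce+n*.003,RT,.086,maxn=10,vmax=.02); snap('wrist','w7')"
```

```text
need rows 1 dist mm [-0.6 -0.6 -0.1] rv [ 0.05  0.04 -0.12] F [ 0.7 -0.6 -1.1] grip 0.05 t 4.12
[{"x": -0.0006, "y": -0.0006, "z": -0.0001, "ax": 0.1, "ay": 0.0, "az": -0.1, "claw": 0.086}]
```

View pics/w7.png

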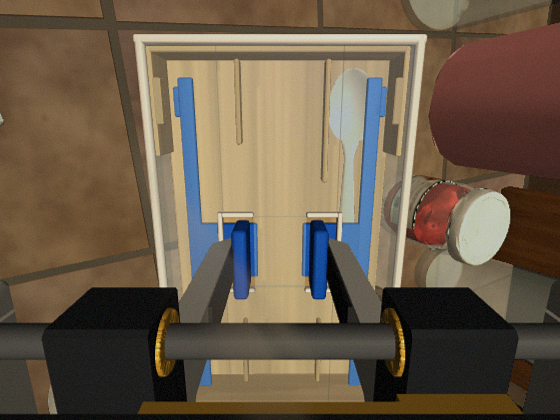

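Both tabs are fully pressed (opening 50 mm) and the blue catch bars have moved inward on both sides. I'll lift square to the slope, slowly at first.

{"name": "step_arm", "arguments": {
  "steps": [
    {"x":0,"y":0,"z":-0.005,"ax":0,"ay":0,"az":0,"claw":0.045},
    {"x":0,"y":0,"z":-0.008,"ax":0,"ay":0,"az":0,"claw":0.045},
    {"x":0,"y":0,"z":-0.01,"ax":0,"ay":0,"az":0,"claw":0.045},
    {"x":0,"y":0,"z":-0.01,"ax":0,"ay":0,"az":0,"claw":0.045}
  ]
}}

```text
time_s: 4.5
ee_pos: [0.5461, 0.0781, 0.1221]
eef_rot: [2.708, 0.0, 1.497]
force: [0.1, 0.0, -0.6]
grip_width: 0.0501
```

```bash
python3 -c "
from poses import *
plan(ce+n*.09,RT,.045,maxn=10,vmax=.02); snap('wrist','w8')"
```

```text
need rows 3 dist mm [-21.6   1.2  48.6] rv [-0.17  0.08 -0.12] F [ 0.1  0.  -0.6] grip 0.0501 t 4.5
[{"x": -0.0001, "y": 0.0003, "z": -0.0177, "ax": -0.1, "ay": 0.0, "az": 0.0, "claw": 0.045}, {"x": -0.0001, "y": 0.0003, "z": -0.0177, "ax": -0.1, "ay": 0.0, "az": 0.0, "claw": 0.045}, {"x": -0.0001, "y": 0.0003, "z": -0.0177, "ax": -0.1, "ay": 0.0, "az": 0.0, "claw": 0.045}]
```

View pics/w8.png

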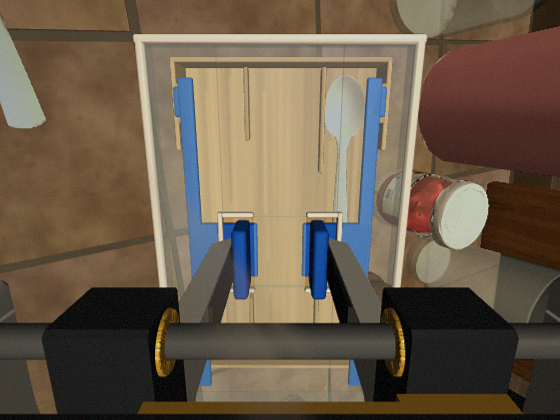

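The cover is lifting free: the tray rim has separated from the cover's white edge on all sides.

{"name": "step_arm", "arguments": {
  "steps": [
    {"x":0,"y":0,"z":-0.018,"ax":0,"ay":0,"az":0,"claw":0.045},
    {"x":0,"y":0,"z":-0.025,"ax":0,"ay":0,"az":0,"claw":0.045},
    {"x":0,"y":0,"z":-0.025,"ax":0,"ay":0,"az":0,"claw":0.045}
  ]
}}

```text
time_s: 4.8
ee_pos: [0.5155, 0.0803, 0.1859]
eef_rot: [2.71, 0.001, 1.497]
force: [-0.4, 0.5, -1.9]
grip_width: 0.05
```

```bash
python3 -c "
from poses import *
plan([.57,.36,.23],Rtool(0,0),.045,maxn=20,vmax=.032)"
```

```text
need rows 10 dist mm [ 54.5 279.7  44.1] rv [24.72  0.95 -4.17] F [-0.4  0.5 -1.9] grip 0.05 t 4.8
[{"x": 0.0283, "y": 0.0049, "z": -0.0026, "ax": 2.5, "ay": 0.1, "az": -0.4, "claw": 0.045}, {"x": 0.0283, "y": 0.005, "z": -0.0028, "ax": 2.5, "ay": 0.1, "az": -0.4, "claw": 0.045}, {"x": 0.0282, "y": 0.0051, "z": -0.0029, "ax": 2.5, "ay": 0.1, "az": -0.4, "claw": 0.045}, {"x": 0.0282, "y": 0.0052, "z": -0.0031, "ax": 2.5, "ay": 0.1, "az": -0.4, "claw": 0.045}, {"x": 0.0282, "y": 0.0052, "z": -0.0033, "ax": 2.5, "ay": 0.1, "az": -0.4, "claw": 0.045}, {"x": 0.0281, "y": 0.0053, "z": -0.0035, "ax": 2.5, "ay": 0.1, "az": -0.4, "claw": 0.045}, {"x": 0.0281, "y": 0.0053, "z": -0.0037, "ax": 2.5, "ay": 0.1, "az": -0.4, "claw": 0.045}, {"x": 0.0281, "y": 0.0054, "z": -0.0038, "ax": 2.5, "ay": 0.1, "az": -0.4, "claw": 0.045}, {"x": 0.028, "y": 0.0054, "z": -0.004, "ax": 2.5, "ay": 0.1, "az": -0.4, "claw": 0.045}, {"x": 0.028, "y": 0.0054, "z": -0.0042, "ax": 2.5, "ay": 0.1, "az": -0.4, "claw": 0.045}]
```

{"name": "step_arm", "arguments": {
  "steps": [
    {"x":0.028,"y":0.005,"z":-0.01,"ax":2.5,"ay":0.1,"az":-0.4,"claw":0.045},
    {"x":0.028,"y":0.005,"z":-0.007,"ax":2.5,"ay":0.1,"az":-0.4,"claw":0.045},
    {"x":0.028,"y":0.005,"z":-0.003,"ax":2.5,"ay":0.1,"az":-0.4,"claw":0.045},
    {"x":0.028,"y":0.005,"z":-0.003,"ax":2.5,"ay":0.1,"az":-0.4,"claw":0.045},
    {"x":0.028,"y":0.005,"z":-0.003,"ax":2.5,"ay":0.1,"az":-0.4,"claw":0.045}
  ]
}}

```text
time_s: 5.22
ee_pos: [0.5353, 0.2212, 0.23]
eef_rot: [2.924, 0.001, 1.529]
force: [0.4, -0.9, -1.1]
grip_width: 0.0504
```

{"name": "step_arm", "arguments": {
  "steps": [
    {"x":0.028,"y":0.005,"z":-0.003,"ax":2.5,"ay":0.1,"az":-0.4,"claw":0.045},
    {"x":0.028,"y":0.005,"z":-0.003,"ax":2.5,"ay":0.1,"az":-0.4,"claw":0.045},
    {"x":0.028,"y":0.005,"z":-0.002,"ax":2.5,"ay":0.1,"az":-0.4,"claw":0.045},
    {"x":0.028,"y":0.005,"z":0,"ax":2.5,"ay":0.1,"az":-0.4,"claw":0.045},
    {"x":0.02,"y":0.004,"z":0,"ax":2.5,"ay":0.1,"az":-0.4,"claw":0.045}
  ]
}}

```text
time_s: 5.63
ee_pos: [0.5601, 0.361, 0.2475]
eef_rot: [-3.136, -0.007, 1.569]
force: [0.3, -0.9, -0.5]
grip_width: 0.0496
```

```bash
python3 -c "
from poses import *
plan([.57,.36,.06],Rtool(0,0),.045,maxn=20,vmax=.032); snap('wrist','w9')"
```

```text
need rows 6 dist mm [   9.9   -1.  -187.5] rv [-0.3  -0.42 -0.08] F [ 0.3 -0.9 -0.5] grip 0.0496 t 5.63
[{"x": -0.0004, "y": 0.0018, "z": 0.0312, "ax": 0.0, "ay": -0.1, "az": 0.0, "claw": 0.045}, {"x": -0.0004, "y": 0.0018, "z": 0.0312, "ax": 0.0, "ay": -0.1, "az": 0.0, "claw": 0.045}, {"x": -0.0003, "y": 0.0018, "z": 0.0312, "ax": 0.0, "ay": -0.1, "az": 0.0, "claw": 0.045}, {"x": -0.0003, "y": 0.0017, "z": 0.0312, "ax": 0.0, "ay": -0.1, "az": 0.0, "claw": 0.045}, {"x": -0.0002, "y": 0.0017, "z": 0.0312, "ax": 0.0, "ay": -0.1, "az": 0.0, "claw": 0.045}, {"x": -0.0002, "y": 0.0017, "z": 0.0312, "ax": 0.0, "ay": -0.1, "az": 0.0, "claw": 0.045}]
```

View pics/w9.png

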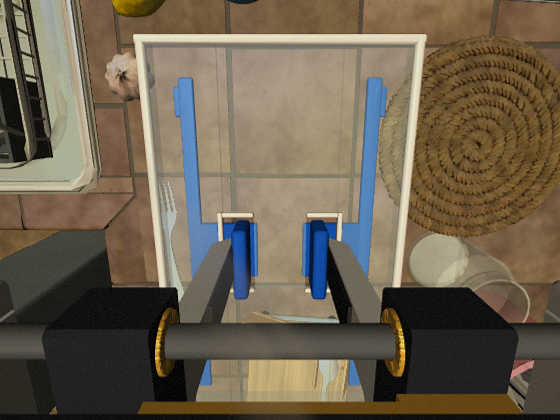

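The cover is held level. A woven mat at (480,135) and a jar at (440,260) lie behind, so I'll check the clearances.

Run:
```python
from h import *
np.set_printoptions(precision=4,suppress=True)
z=np.load('pics/w9.npz');
for q in [(382,165),(400,110),(400,215),(412,262),(176,285),(170,180),(138,75),(145,100)]: print(q,ray(z,q,0.005))
t=np.load('pics/top0.npz')
print([ray(t,q) for q in [(220,176),(190,165),(268,160)]])
```

```text
(382, 165) [0.6871 0.3812 0.005 ]
(400, 110) [0.7038 0.4477 0.005 ]
(400, 215) [0.7155 0.3159 0.005 ]
(412, 262) [0.7377 0.2497 0.005 ]
(176, 285) [0.4144 0.2145 0.005 ]
(170, 180) [0.4181 0.3619 0.005 ]
(138, 75) [0.3905 0.4876 0.005 ]
(145, 100) [0.3959 0.4594 0.005 ]
[array([0.685 , 0.4124, 0.    ]), array([0.7238, 0.5093, 0.    ]), array([0.7343, 0.2567, 0.    ])]
```

{"name": "step_arm", "arguments": {
  "steps": [
    {"x":0,"y":0.003,"z":0.031,"ax":0,"ay":-0.1,"az":0,"claw":0.045},
    {"x":0,"y":0.003,"z":0.035,"ax":0,"ay":-0.1,"az":0,"claw":0.045},
    {"x":0,"y":0.003,"z":0.035,"ax":0,"ay":-0.1,"az":0,"claw":0.045},
    {"x":0,"y":0.003,"z":0.035,"ax":0,"ay":0,"az":0,"claw":0.045},
    {"x":0,"y":0.002,"z":0.03,"ax":0,"ay":0,"az":0,"claw":0.045}
  ]
}}

```text
time_s: 6.1
ee_pos: [0.5763, 0.3689, 0.0841]
eef_rot: [3.138, -0.011, 1.575]
force: [0.3, -0.2, -1.4]
grip_width: 0.0502
```

```bash
python3 -c "
from poses import *
plan([.575,.36,.03],Rtool(0,0),.045,maxn=20,vmax=.02)"
```

```text
need rows 3 dist mm [ -1.3  -8.9 -54.1] rv [ 0.22 -0.61  0.24] F [ 0.3 -0.2 -1.4] grip 0.0502 t 6.1
[{"x": -0.0032, "y": -0.0005, "z": 0.018, "ax": 0.1, "ay": -0.2, "az": 0.1, "claw": 0.045}, {"x": -0.0031, "y": -0.0005, "z": 0.018, "ax": 0.1, "ay": -0.2, "az": 0.1, "claw": 0.045}, {"x": -0.003, "y": -0.0005, "z": 0.018, "ax": 0.1, "ay": -0.2, "az": 0.1, "claw": 0.045}]
```

{"name": "step_arm", "arguments": {
  "steps": [
    {"x":-0.003,"y":-0.001,"z":0.018,"ax":0.1,"ay":-0.3,"az":0.1,"claw":0.045},
    {"x":-0.003,"y":-0.001,"z":0.017,"ax":0.1,"ay":-0.3,"az":0.1,"claw":0.045},
    {"x":-0.002,"y":0,"z":0.01,"ax":0,"ay":-0.1,"az":0.1,"claw":0.045},
    {"x":0,"y":0,"z":0.003,"ax":0,"ay":0,"az":0,"claw":0.045}
  ]
}}

```text
time_s: 6.43
ee_pos: [0.5716, 0.3592, 0.0282]
eef_rot: [-3.135, 0.006, 1.57]
force: [-0.1, 0.6, -0.7]
grip_width: 0.0497
```

```bash
python3 -c "
from poses import *
plan([.575,.36,.02],Rtool(0,0),.045,maxn=20,vmax=.02)"
```

```text
need rows 1 dist mm [ 3.4  0.8 -8.2] rv [-0.4   0.34 -0.05] F [-0.1  0.6 -0.7] grip 0.0497 t 6.43
[{"x": 0.0009, "y": 0.0035, "z": 0.0082, "ax": -0.4, "ay": 0.3, "az": -0.1, "claw": 0.045}]
```

{"name": "step_arm", "arguments": {
  "steps": [
    {"x":0,"y":0,"z":0.004,"ax":-0.2,"ay":0.2,"az":0,"claw":0.045},
    {"x":0,"y":0,"z":0.002,"ax":-0.1,"ay":0.1,"az":0,"claw":0.045},
    {"x":0,"y":0,"z":0.001,"ax":0,"ay":0,"az":0,"claw":0.045},
    {"x":0,"y":0,"z":0.001,"ax":0,"ay":0,"az":0,"claw":0.045}
  ]
}}

```text
time_s: 6.77
ee_pos: [0.5728, 0.36, 0.023]
eef_rot: [3.139, -0.002, 1.57]
force: [-0.9, 0.4, -0.8]
grip_width: 0.0493
```

```bash
python3 -c "
from poses import *
plan([.575,.36,.02],Rtool(0,0),.045,maxn=20,vmax=.02)
print(ctrl.get_obs()['force'],ctrl.get_obs()['moment'])"
```

```text
need rows 1 dist mm [ 2.2 -0.  -3. ] rv [ 0.16 -0.14 -0.04] F [-0.9  0.4 -0.8] grip 0.0493 t 6.77
[{"x": -0.0, "y": 0.0022, "z": 0.003, "ax": 0.2, "ay": -0.1, "az": 0.0, "claw": 0.045}]
[-0.8764625   0.43346261 -0.78333123] [-0.06839213 -0.09228708  0.01390044]
```

{"name": "step_arm", "arguments": {
  "steps": [
    {"x":0,"y":0,"z":0.001,"ax":0,"ay":0,"az":0,"claw":0.045},
    {"x":0,"y":0,"z":0.001,"ax":0,"ay":0,"az":0,"claw":0.045},
    {"x":0,"y":0,"z":0.001,"ax":0,"ay":0,"az":0,"claw":0.045}
  ]
}}

```text
time_s: 7.02
ee_pos: [0.5737, 0.3607, 0.0221]
eef_rot: [3.136, -0.004, 1.57]
force: [-0.7, 0.8, -1.1]
grip_width: 0.0497
```

{"name": "step_arm", "arguments": {
  "steps": [
    {"x":0,"y":0,"z":0.001,"ax":0,"ay":0,"az":0,"claw":0.045},
    {"x":0,"y":0,"z":0.001,"ax":0,"ay":0,"az":0,"claw":0.045}
  ]
}}

```text
time_s: 7.18
ee_pos: [0.574, 0.3609, 0.0206]
eef_rot: [3.135, -0.005, 1.57]
force: [-1.4, -1.6, 6.0]
grip_width: 0.0497
```

Contact was felt at about 20.6 mm (6 N), so I'll release gradually.

{"name": "step_arm", "arguments": {
  "steps": [
    {"x":0,"y":0,"z":0,"ax":0,"ay":0,"az":0,"claw":0.055},
    {"x":0,"y":0,"z":0,"ax":0,"ay":0,"az":0,"claw":0.062},
    {"x":0,"y":0,"z":0,"ax":0,"ay":0,"az":0,"claw":0.076},
    {"x":0,"y":0,"z":0,"ax":0,"ay":0,"az":0,"claw":0.076}
  ]
}}

```text
time_s: 7.52
ee_pos: [0.5741, 0.361, 0.0208]
eef_rot: [3.135, -0.005, 1.57]
force: [-0.0, 0.3, 0.4]
grip_width: 0.0716
```

{"name": "step_arm", "arguments": {
  "steps": [
    {"x":0,"y":0,"z":-0.008,"ax":0,"ay":0,"az":0,"claw":0.076},
    {"x":0,"y":0,"z":-0.03,"ax":0,"ay":0,"az":0,"claw":0.076},
    {"x":0,"y":0,"z":-0.035,"ax":0,"ay":0,"az":0,"claw":0.076},
    {"x":0,"y":0,"z":-0.035,"ax":0,"ay":0,"az":0,"claw":0.076},
    {"x":0,"y":0,"z":-0.035,"ax":0,"ay":0,"az":0,"claw":0.076}
  ]
}}

```text
time_s: 7.93
ee_pos: [0.5702, 0.3586, 0.1618]
eef_rot: [-3.136, 0.002, 1.57]
force: [-0.7, -0.4, 0.3]
grip_width: 0.0763
```

```bash
python3 -c "
from poses import *
plan([.40,.22,.24],Rtool(0,0),.06,maxn=20); snap('wrist','w10')"
```

```text
need rows 6 dist mm [-170.2 -138.6   78.2] rv [-0.33  0.13 -0.03] F [-0.7 -0.4  0.3] grip 0.0763 t 7.93
[{"x": -0.0231, "y": -0.0284, "z": -0.0128, "ax": -0.1, "ay": 0.0, "az": 0.0, "claw": 0.06}, {"x": -0.0231, "y": -0.0284, "z": -0.0129, "ax": -0.1, "ay": 0.0, "az": 0.0, "claw": 0.06}, {"x": -0.0231, "y": -0.0284, "z": -0.0129, "ax": -0.1, "ay": 0.0, "az": 0.0, "claw": 0.06}, {"x": -0.0231, "y": -0.0284, "z": -0.0129, "ax": -0.1, "ay": 0.0, "az": 0.0, "claw": 0.06}, {"x": -0.0231, "y": -0.0284, "z": -0.013, "ax": -0.1, "ay": 0.0, "az": 0.0, "claw": 0.06}, {"x": -0.0231, "y": -0.0284, "z": -0.013, "ax": -0.1, "ay": 0.0, "az": 0.0, "claw": 0.06}]
```

View pics/w10.png

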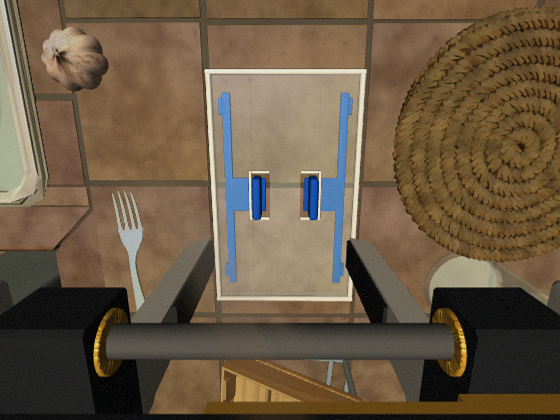

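The cover is flat on the worktop, right way up, with its corners at (207,70), (365,70), (352,298) and (218,298). It is clear of the mat, and the fork tines are at (127,195). Next I'll look at the fork.

{"name": "step_arm", "arguments": {
  "steps": [
    {"x":-0.023,"y":-0.028,"z":-0.016,"ax":-0.1,"ay":0,"az":0,"claw":0.06},
    {"x":-0.023,"y":-0.028,"z":-0.013,"ax":0,"ay":0,"az":0,"claw":0.06},
    {"x":-0.023,"y":-0.028,"z":-0.013,"ax":0,"ay":0,"az":0,"claw":0.06},
    {"x":-0.023,"y":-0.028,"z":-0.013,"ax":0,"ay":0,"az":0,"claw":0.06},
    {"x":-0.023,"y":-0.028,"z":-0.013,"ax":0,"ay":0,"az":0,"claw":0.06}
  ]
}}

```text
time_s: 8.4
ee_pos: [0.4302, 0.2439, 0.236]
eef_rot: [3.138, -0.002, 1.572]
force: [0.6, 0.3, 1.1]
grip_width: 0.0598
```

{"name": "step_arm", "arguments": {
  "steps": [
    {"x":-0.02,"y":0,"z":-0.01,"ax":0,"ay":0,"az":0,"claw":0.06},
    {"x":0,"y":0,"z":0,"ax":0,"ay":0,"az":0,"claw":0.05},
    {"x":0,"y":0,"z":0,"ax":0,"ay":0,"az":0,"claw":0.05}
  ]
}}

```text
time_s: 8.65
ee_pos: [0.4265, 0.2208, 0.2518]
eef_rot: [3.13, -0.005, 1.571]
force: [-0.2, 0.6, 1.0]
grip_width: 0.0513
```

```bash
python3 -c "
from poses import *
o=snap('wrist','w11');print(o['joint_vel'])"
```

```text
[-0.0252683  -0.04383892 -0.0022993  -0.00479004  0.0099407  -0.01743603]
```

View pics/w11.png

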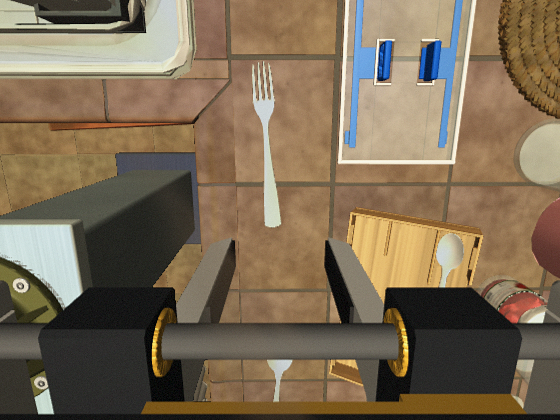

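The fork lies from its tines at (262,63) to the handle end at (272,227). I'll segment it.

```bash
cat > seg.py <<'E'
from h import *
import sys
np.set_printoptions(precision=4,suppress=True)
def piece(tag,box,hz,L,grip_from_end):
    z=np.load(f'pics/{tag}.npz'); u0,u1,v0,v1=box; im=z['im']; hsv=cv2.cvtColor(im,cv2.COLOR_RGB2HSV)
    m=np.zeros((420,560),np.uint8); m[v0:v1,u0:u1]=((hsv[v0:v1,u0:u1,1]<50)&(hsv[v0:v1,u0:u1,2]>110))
    m=cv2.morphologyEx(m,cv2.MORPH_CLOSE,np.ones((3,3)))
    n,l,s,c=cv2.connectedComponentsWithStats(m); i=1+np.argmax(s[1:,4]); print(s[i])
    vv,uu=np.nonzero(l==i)
    W=np.array([ray(z,(u,v),hz) for u,v in zip(uu,vv)])[:,:2]
    vx,vy,x0,y0=cv2.fitLine(W.astype(np.float32),cv2.DIST_HUBER,0,1e-4,1e-4).ravel()
    d=np.array([vx,vy]);d*=np.sign(d[1]); t=(W-[x0,y0])@d; e=np.array([x0,y0])
    print("len",np.ptp(t)*1000,"dir yaw(deg from +y)",np.degrees(np.arctan2(-d[0],d[1])))
    lo,hi=np.percentile(t,[0,100]); print("end",e+d*lo,"tip",e+d*hi)
    g=e+d*(lo+grip_from_end)
    nrm=np.array([d[1],-d[0]])
    for s_ in np.arange(0,L,.015):
        k=np.abs(t-lo-s_)<.005; w=(W[k]-e)@nrm
        if k.any(): print(round(s_,3),"centre off mm",round((w.max()+w.min())*500,1),"width",round(np.ptp(w)*1000,1))
    print("grip",g)
    P=cloud(z); q=P[(l==i)]; print("z",np.percentile(q[:,2],[5,50,95]))
if __name__=='__main__':
    piece('w11',(235,300,55,235),.006,.206,.093)
E
python3 seg.py
```

```text
[ 252   61   29  166 1740]
len 204.25038323007476 dir yaw(deg from +y) 3.8407223
end [0.4193 0.1586] tip [0.4056 0.3624]
0.0 centre off mm 0.3 width 20.1
0.015 centre off mm -0.1 width 20.3
0.03 centre off mm 0.1 width 18.7
0.045 centre off mm -0.0 width 16.2
0.06 centre off mm 0.3 width 14.3
0.075 centre off mm -0.0 width 11.6
0.09 centre off mm -0.1 width 9.0
0.105 centre off mm -0.1 width 6.7
0.12 centre off mm -0.1 width 6.1
0.135 centre off mm 0.1 width 11.1
0.15 centre off mm -0.0 width 23.3
0.165 centre off mm 0.1 width 24.6
0.18 centre off mm 0.3 width 23.4
0.195 centre off mm 0.0 width 21.6
grip [0.413  0.2514]
z [0.0018 0.0053 0.0134]
```

```bash
python3 -c "
from poses import *
plan([.413,.2514,.06],Rtool(np.radians(3.84),0),.035,maxn=20)"
```

```text
need rows 5 dist mm [ -13.8   30.3 -191.8] rv [ 0.69 -0.29 -3.8 ] F [-0.4  0.2  0.6] grip 0.0501 t 8.7
[{"x": 0.0059, "y": -0.0032, "z": 0.0384, "ax": 0.1, "ay": -0.1, "az": -0.8, "claw": 0.035}, {"x": 0.0059, "y": -0.003, "z": 0.0384, "ax": 0.1, "ay": -0.1, "az": -0.8, "claw": 0.035}, {"x": 0.006, "y": -0.0029, "z": 0.0384, "ax": 0.1, "ay": -0.1, "az": -0.8, "claw": 0.035}, {"x": 0.0061, "y": -0.0027, "z": 0.0384, "ax": 0.1, "ay": -0.1, "az": -0.8, "claw": 0.035}, {"x": 0.0062, "y": -0.0025, "z": 0.0384, "ax": 0.1, "ay": -0.1, "az": -0.8, "claw": 0.035}]
```

{"name": "step_arm", "arguments": {
  "steps": [
    {"x":0.006,"y":-0.003,"z":0.038,"ax":0.1,"ay":-0.1,"az":-0.8,"claw":0.035},
    {"x":0.006,"y":-0.003,"z":0.038,"ax":0.1,"ay":-0.1,"az":-0.8,"claw":0.035},
    {"x":0.006,"y":-0.003,"z":0.038,"ax":0.1,"ay":-0.1,"az":-0.8,"claw":0.035},
    {"x":0.006,"y":-0.003,"z":0.036,"ax":0.1,"ay":0,"az":-0.8,"claw":0.035},
    {"x":0.005,"y":-0.002,"z":0.025,"ax":0,"ay":0,"az":-0.7,"claw":0.035}
  ]
}}

```text
time_s: 9.12
ee_pos: [0.4179, 0.2553, 0.074]
eef_rot: [3.126, -0.004, 1.642]
force: [0.5, 0.4, 0.4]
grip_width: 0.035
```

```bash
python3 -c "
from poses import *
plan([.413,.2514,.01],Rtool(np.radians(3.84),0),.035,maxn=20,vmax=.02)"
```

```text
need rows 4 dist mm [ -4.9  -3.9 -64. ] rv [ 0.91 -0.21  0.23] F [0.5 0.4 0.4] grip 0.035 t 9.12
[{"x": -0.0009, "y": -0.0015, "z": 0.016, "ax": 0.2, "ay": -0.1, "az": 0.1, "claw": 0.035}, {"x": -0.0009, "y": -0.0015, "z": 0.016, "ax": 0.2, "ay": -0.1, "az": 0.1, "claw": 0.035}, {"x": -0.0009, "y": -0.0014, "z": 0.016, "ax": 0.2, "ay": -0.1, "az": 0.1, "claw": 0.035}, {"x": -0.0009, "y": -0.0013, "z": 0.016, "ax": 0.2, "ay": -0.1, "az": 0.1, "claw": 0.035}]
```

{"name": "step_arm", "arguments": {
  "steps": [
    {"x":-0.001,"y":-0.002,"z":0.016,"ax":0.3,"ay":-0.1,"az":0.1,"claw":0.035},
    {"x":-0.001,"y":-0.002,"z":0.016,"ax":0.3,"ay":-0.1,"az":0.1,"claw":0.035},
    {"x":-0.001,"y":-0.001,"z":0.016,"ax":0.2,"ay":-0.1,"az":0,"claw":0.035},
    {"x":-0.001,"y":0,"z":0.008,"ax":0,"ay":0,"az":0,"claw":0.035},
    {"x":0,"y":0,"z":0,"ax":0,"ay":0,"az":0,"claw":0.035}
  ]
}}

```text
time_s: 9.53
ee_pos: [0.409, 0.2532, 0.0048]
eef_rot: [-3.129, 0.007, 1.643]
force: [0.1, -0.2, -0.5]
grip_width: 0.0351
```

```bash
python3 -c "
from poses import *
snap('wrist','w12')
plan([.413,.2514,.004],Rtool(np.radians(3.84),0),.035,maxn=20,vmax=.02)"
```

```text
need rows 1 dist mm [ 3.7 -1.9 -1.6] rv [-0.7   0.41  0.29] F [-0.6  0.7  0.4] grip 0.0348 t 9.58
[{"x": -0.0022, "y": 0.0036, "z": 0.0015, "ax": -0.7, "ay": 0.4, "az": 0.3, "claw": 0.035}]
```

View pics/w12.png

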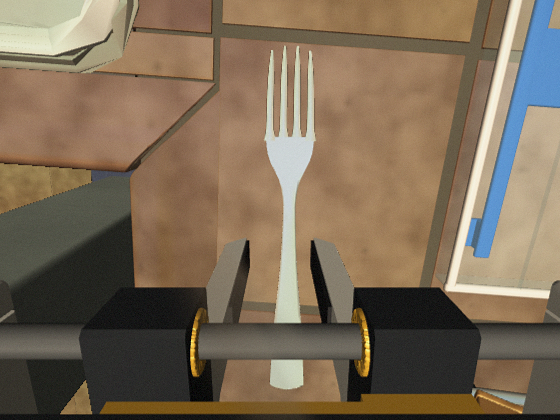

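The fork sits between the fingers, slightly right of centre at column 288 against 280, matching the 3.6 mm correction.

{"name": "step_arm", "arguments": {
  "steps": [
    {"x":-0.002,"y":0.003,"z":0.001,"ax":-0.5,"ay":0.3,"az":0.2,"claw":0.035},
    {"x":0,"y":0,"z":0,"ax":0,"ay":0,"az":0,"claw":0.03},
    {"x":0,"y":0,"z":0,"ax":0,"ay":0,"az":0,"claw":0.025}
  ],
  "grip_force": 15
}}

```text
time_s: 9.83
ee_pos: [0.414, 0.2524, 0.0061]
eef_rot: [-3.142, 0.0, 1.639]
force: [0.7, 0.8, 0.2]
grip_width: 0.0267
```

```bash
python3 -c "
from poses import *
plan([.413,.2514,.004],Rtool(np.radians(3.84),0),.035,maxn=20,vmax=.02)"
```

```text
need rows 1 dist mm [-1.  -1.  -2.1] rv [-0.    0.01  0.09] F [0.7 0.8 0.2] grip 0.0267 t 9.83
[{"x": -0.001, "y": -0.0011, "z": 0.0021, "ax": 0.0, "ay": 0.0, "az": 0.1, "claw": 0.035}]
```

{"name": "step_arm", "arguments": {
  "steps": [
    {"x":-0.001,"y":-0.001,"z":0.002,"ax":0,"ay":0,"az":0.1,"claw":0.02},
    {"x":0,"y":0,"z":0,"ax":0,"ay":0,"az":0,"claw":0.012},
    {"x":0,"y":0,"z":0,"ax":0,"ay":0,"az":0,"claw":0.004},
    {"x":0,"y":0,"z":0,"ax":0,"ay":0,"az":0,"claw":0.004},
    {"x":0,"y":0,"z":0,"ax":0,"ay":0,"az":0,"claw":0.004}
  ]
}}

```text
time_s: 10.25
ee_pos: [0.4142, 0.2517, 0.0061]
eef_rot: [3.138, -0.001, 1.637]
force: [-0.6, -0.0, -0.5]
grip_width: 0.0093
```

{"name": "step_arm", "arguments": {
  "steps": [
    {"x":0,"y":0,"z":-0.01,"ax":0,"ay":0,"az":0,"claw":0.004},
    {"x":0,"y":0,"z":-0.03,"ax":0,"ay":0,"az":0,"claw":0.004},
    {"x":0,"y":0,"z":-0.038,"ax":0,"ay":0,"az":0,"claw":0.004},
    {"x":0,"y":0,"z":-0.038,"ax":0,"ay":0,"az":0,"claw":0.004},
    {"x":0,"y":0,"z":-0.038,"ax":0,"ay":0,"az":0,"claw":0.004}
  ]
}}

```text
time_s: 10.67
ee_pos: [0.4098, 0.2495, 0.1611]
eef_rot: [-3.132, 0.004, 1.637]
force: [0.7, 0.8, -1.6]
grip_width: 0.0091
```

```bash
python3 -c "
from poses import *
snap('wrist','w13');print(ctrl.get_obs()['grip_width'])"
```

```text
0.009408095454824836
```

View pics/w13.png

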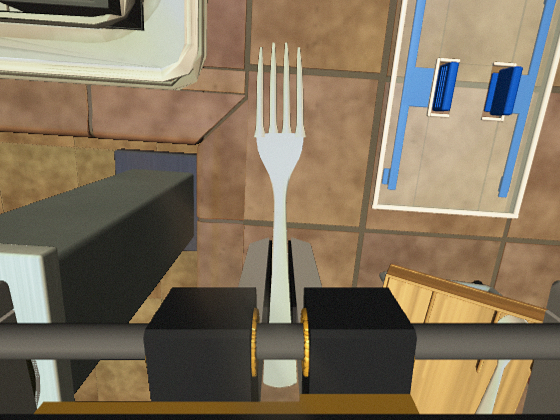

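The fork is firmly held and aligned, with tines at (280,43–135). I'll move to the hover pose above the front lane, tilted to the slope.

```bash
python3 -c "
from poses import *
print(bed)
plan(bed+C@[-.045,-.010,.10],RT,.004,maxn=20,vmax=.035)"
```

```text
[0.57497163 0.07577018 0.06219397]
need rows 6 dist mm [  78.9 -179.2  -35.1] rv [-24.97  -1.71   7.77] F [1.2 0.5 8.2] grip 0.0094 t 10.72
[{"x": -0.0307, "y": 0.0112, "z": 0.0059, "ax": -4.2, "ay": -0.3, "az": 1.3, "claw": 0.004}, {"x": -0.0304, "y": 0.0114, "z": 0.0068, "ax": -4.2, "ay": -0.3, "az": 1.3, "claw": 0.004}, {"x": -0.0301, "y": 0.0115, "z": 0.0078, "ax": -4.2, "ay": -0.3, "az": 1.3, "claw": 0.004}, {"x": -0.0298, "y": 0.0116, "z": 0.0088, "ax": -4.2, "ay": -0.3, "az": 1.3, "claw": 0.004}, {"x": -0.0295, "y": 0.0116, "z": 0.0098, "ax": -4.2, "ay": -0.3, "az": 1.3, "claw": 0.004}, {"x": -0.0292, "y": 0.0115, "z": 0.0108, "ax": -4.2, "ay": -0.3, "az": 1.3, "claw": 0.004}]
```

{"name": "step_arm", "arguments": {
  "steps": [
    {"x":-0.031,"y":0.011,"z":0.004,"ax":-4.2,"ay":-0.3,"az":1.3,"claw":0.004},
    {"x":-0.03,"y":0.011,"z":0.005,"ax":-4.2,"ay":-0.3,"az":1.3,"claw":0.004},
    {"x":-0.03,"y":0.011,"z":0.006,"ax":-4.2,"ay":-0.3,"az":1.3,"claw":0.004},
    {"x":-0.03,"y":0.011,"z":0.006,"ax":-4.2,"ay":-0.3,"az":1.3,"claw":0.004},
    {"x":-0.028,"y":0.011,"z":0.006,"ax":-4.2,"ay":-0.3,"az":1.3,"claw":0.004}
  ]
}}

```text
time_s: 11.13
ee_pos: [0.4784, 0.1025, 0.1608]
eef_rot: [2.747, -0.0, 1.524]
force: [1.1, -1.0, -0.2]
grip_width: 0.0095
```

```bash
python3 -c "
from poses import *
plan(bed+C@[-.045,-.010,.10],RT,.004,maxn=20,vmax=.035)"
```

```text
need rows 2 dist mm [ 13.  -30.8 -27. ] rv [-2.41 -0.59  1.3 ] F [ 1.1 -1.  -0.2] grip 0.0095 t 11.13
[{"x": -0.0151, "y": 0.0015, "z": 0.0152, "ax": -1.2, "ay": -0.3, "az": 0.6, "claw": 0.004}, {"x": -0.015, "y": 0.0013, "z": 0.0153, "ax": -1.2, "ay": -0.3, "az": 0.6, "claw": 0.004}]
```

{"name": "step_arm", "arguments": {
  "steps": [
    {"x":-0.015,"y":0.002,"z":0.012,"ax":-1.2,"ay":-0.3,"az":0.6,"claw":0.004},
    {"x":-0.013,"y":0.001,"z":0.01,"ax":-1.2,"ay":-0.3,"az":0.6,"claw":0.004},
    {"x":0,"y":0,"z":0,"ax":0,"ay":0,"az":0,"claw":0.004},
    {"x":0,"y":0,"z":0,"ax":0,"ay":0,"az":0,"claw":0.004}
  ]
}}

```text
time_s: 11.47
ee_pos: [0.4882, 0.0682, 0.143]
eef_rot: [2.697, 0.001, 1.493]
force: [0.1, 1.6, -0.2]
grip_width: 0.0092
```

```bash
python3 -c "
from poses import *
o=snap('wrist','w14');print(np.abs(o['joint_vel']).max())
plan(bed+C@[-.045,-.010,.10],RT,.004,maxn=20,vmax=.035)"
```

```text
0.01804728002507374
need rows 1 dist mm [ 3.3  3.2 -9.3] rv [ 0.47  0.19 -0.24] F [ 0.   0.2 -0.5] grip 0.0088 t 11.52
[{"x": 0.0035, "y": -0.0012, "z": 0.0096, "ax": 0.5, "ay": 0.2, "az": -0.2, "claw": 0.004}]
```

View pics/w14.png

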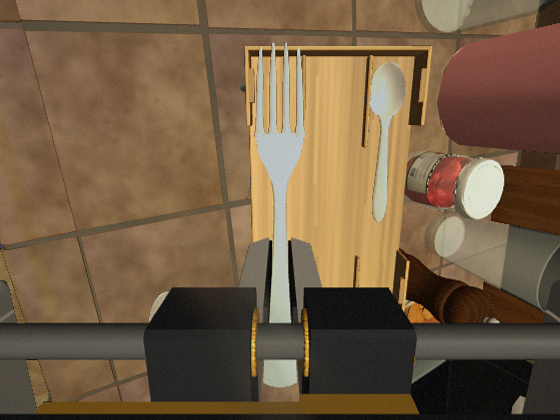

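```bash
cat > ov.py <<'E'
from poses import *
import sys
def overlay(tag,out,bed=bed,C=C):
    z=np.load(f'pics/{tag}.npz'); im=z['im'][:,:,::-1].copy(); im=cv2.resize(im,None,fx=1.4,fy=1.4)
    def pl(pts,col):
        q=proj(z,np.array([bed+C@np.array(p) for p in pts]))*1.4
        cv2.polylines(im,[np.round(q*8).astype(np.int32)],True,col,1,cv2.LINE_AA,3)
    a,b,h=.068,.112,.026
    pl([(-a,-b,h),(a,-b,h),(a,b,h),(-a,b,h)],(0,255,0))
    pl([(-.065,-.109,0),(.065,-.109,0),(.065,.109,0),(-.065,.109,0)],(255,0,255))
    for x in(-.0235,.0285):
        pl([(x,.061,.009),(x,.109,.009)],(255,255,0)); pl([(x,-.061,.009),(x,-.109,.009)],(255,255,0))
    cv2.imwrite(f'pics/{out}.png',im[:,:784])
if __name__=='__main__': overlay(sys.argv[1],sys.argv[2])
E
python3 ov.py w14 o14
```

```text
(no output)
```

View pics/o14.png

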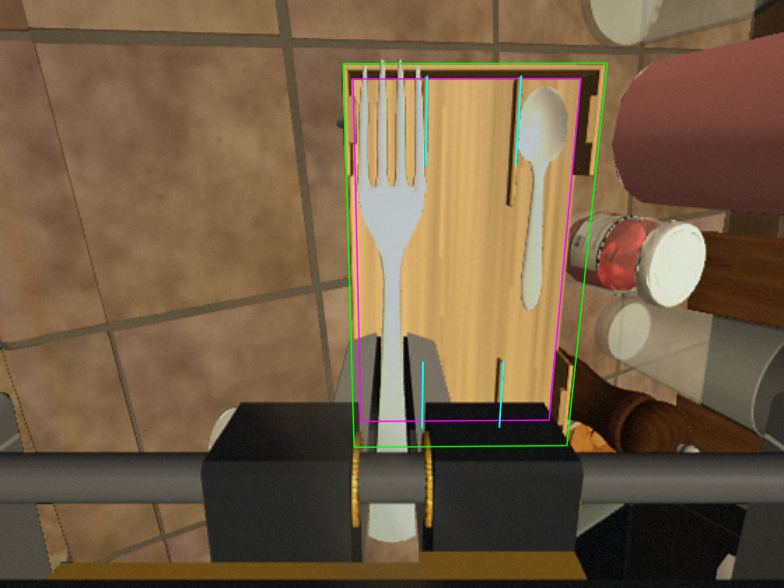

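The tray overlay matches the rim and ribs within about 2 mm, so I'll descend along the slope normal.

```bash
python3 -c "
from poses import *
plan(bed+C@[-.045,-.010,.03],RT,.004,maxn=20,vmax=.02)"
```

```text
need rows 4 dist mm [ 32.8   1.1 -72.7] rv [ 0.47  0.19 -0.24] F [ 0.   0.2 -0.5] grip 0.0088 t 11.52
[{"x": 0.0009, "y": -0.0005, "z": 0.0199, "ax": 0.1, "ay": 0.0, "az": -0.1, "claw": 0.004}, {"x": 0.0009, "y": -0.0004, "z": 0.0199, "ax": 0.1, "ay": 0.0, "az": -0.1, "claw": 0.004}, {"x": 0.0009, "y": -0.0004, "z": 0.0199, "ax": 0.1, "ay": 0.0, "az": -0.1, "claw": 0.004}, {"x": 0.0009, "y": -0.0003, "z": 0.0199, "ax": 0.1, "ay": 0.0, "az": -0.1, "claw": 0.004}]
```

{"name": "step_arm", "arguments": {
  "steps": [
    {"x":0.001,"y":-0.001,"z":0.019,"ax":0.1,"ay":0,"az":-0.1,"claw":0.004},
    {"x":0.001,"y":-0.001,"z":0.018,"ax":0.1,"ay":0,"az":-0.1,"claw":0.004},
    {"x":0.001,"y":-0.001,"z":0.015,"ax":0.1,"ay":0,"az":-0.1,"claw":0.004},
    {"x":0,"y":0,"z":0.005,"ax":0,"ay":0,"az":0,"claw":0.004}
  ]
}}

```text
time_s: 11.85
ee_pos: [0.5126, 0.0735, 0.0934]
eef_rot: [2.697, 0.002, 1.503]
force: [0.3, 0.4, -1.1]
grip_width: 0.0091
```

```bash
python3 -c "
from poses import *
plan(bed+C@[-.045,-.010,.03],RT,.004,maxn=20,vmax=.02)"
```

```text
need rows 2 dist mm [  8.4  -3.9 -23. ] rv [0.45 0.   0.25] F [ 0.3  0.4 -1.1] grip 0.0091 t 11.85
[{"x": -0.0016, "y": -0.0011, "z": 0.0122, "ax": 0.2, "ay": 0.0, "az": 0.1, "claw": 0.004}, {"x": -0.0016, "y": -0.001, "z": 0.0122, "ax": 0.2, "ay": 0.0, "az": 0.1, "claw": 0.004}]
```

{"name": "step_arm", "arguments": {
  "steps": [
    {"x":-0.002,"y":-0.001,"z":0.012,"ax":0.2,"ay":0,"az":0.1,"claw":0.004},
    {"x":-0.001,"y":-0.001,"z":0.01,"ax":0.2,"ay":0,"az":0.1,"claw":0.004},
    {"x":0,"y":0,"z":0.003,"ax":0,"ay":0,"az":0,"claw":0.004},
    {"x":0,"y":0,"z":0,"ax":0,"ay":0,"az":0,"claw":0.004}
  ]
}}

```text
time_s: 12.18
ee_pos: [0.5224, 0.0724, 0.0701]
eef_rot: [2.705, 0.0, 1.503]
force: [0.1, -0.2, -0.0]
grip_width: 0.0092
```

```bash
python3 -c "
from poses import *
snap('wrist','w15')
plan(bed+C@[-.045,-.010,.009],RT,.004,maxn=20,vmax=.02)"; python3 ov.py w15 o15
```

```text
need rows 2 dist mm [  7.4  -3.4 -19.1] rv [ 0.02 -0.1   0.21] F [ 0.4  1.1 -0.4] grip 0.0093 t 12.23
[{"x": -0.0014, "y": -0.0006, "z": 0.0103, "ax": 0.0, "ay": 0.0, "az": 0.1, "claw": 0.004}, {"x": -0.0014, "y": -0.0006, "z": 0.0103, "ax": 0.0, "ay": 0.0, "az": 0.1, "claw": 0.004}]
```

View pics/o15.png

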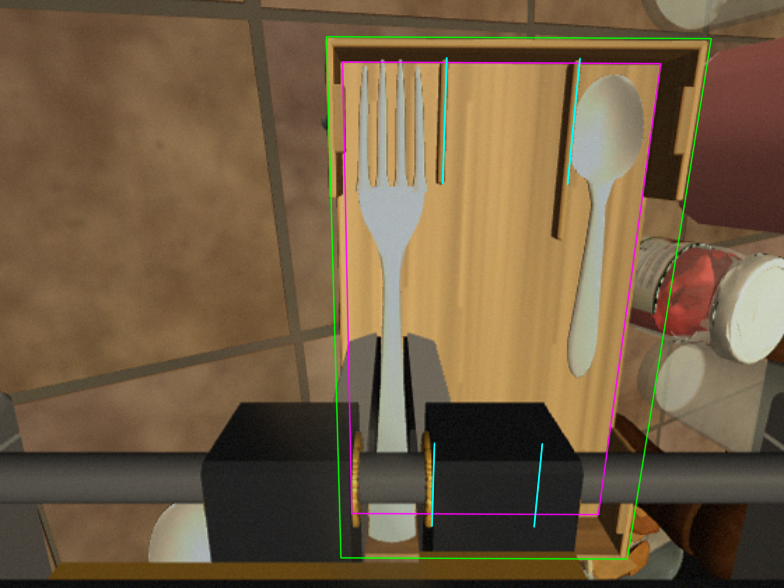

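The fork tines at columns 358–425 are centred between the front wall (343) and the rib (443), and the tips are just inside the end wall.

{"name": "step_arm", "arguments": {
  "steps": [
    {"x":-0.002,"y":0,"z":0.008,"ax":0,"ay":0,"az":0.1,"claw":0.004},
    {"x":-0.001,"y":0,"z":0.006,"ax":0,"ay":0,"az":0.1,"claw":0.004},
    {"x":0,"y":0,"z":0.003,"ax":0,"ay":0,"az":0,"claw":0.004},
    {"x":0,"y":0,"z":0,"ax":0,"ay":0,"az":0,"claw":0.004}
  ]
}}

```text
time_s: 12.57
ee_pos: [0.5305, 0.069, 0.0556]
eef_rot: [2.702, -0.002, 1.5]
force: [0.5, 0.5, -1.1]
grip_width: 0.0092
```

```bash
python3 -c "
from poses import *
plan(bed+C@[-.045,-.010,.007],RT,.004,maxn=20,vmax=.02)"
```

```text
need rows 1 dist mm [ 0.1 -0.  -6.1] rv [ 0.18 -0.13  0.  ] F [ 0.5  0.5 -1.1] grip 0.0092 t 12.57
[{"x": -0.0001, "y": -0.0025, "z": 0.0055, "ax": 0.2, "ay": -0.1, "az": 0.0, "claw": 0.004}]
```

{"name": "step_arm", "arguments": {
  "steps": [
    {"x":0,"y":-0.002,"z":0.004,"ax":0.1,"ay":0,"az":0,"claw":0.004},
    {"x":0,"y":0,"z":0.001,"ax":0,"ay":0,"az":0,"claw":0.004},
    {"x":0,"y":0,"z":0,"ax":0,"ay":0,"az":0,"claw":0.004}
  ]
}}

```text
time_s: 12.82
ee_pos: [0.5309, 0.0688, 0.0497]
eef_rot: [2.704, -0.002, 1.5]
force: [-0.2, 0.3, 0.4]
grip_width: 0.0094
```

```bash
python3 -c "
from poses import *
plan(bed+C@[-.045,-.010,.006],RT,.004,maxn=20,vmax=.02)"
```

```text
need rows 1 dist mm [ 0.1  0.  -1. ] rv [ 0.06 -0.12 -0.01] F [-0.2  0.3  0.4] grip 0.0094 t 12.82
[{"x": 0.0001, "y": -0.0003, "z": 0.001, "ax": 0.1, "ay": -0.1, "az": 0.0, "claw": 0.004}]
```

{"name": "step_arm", "arguments": {
  "steps": [
    {"x":0,"y":0,"z":0.001,"ax":0,"ay":0,"az":0,"claw":0.004},
    {"x":0,"y":0,"z":0,"ax":0,"ay":0,"az":0,"claw":0.004}
  ]
}}

```text
time_s: 12.98
ee_pos: [0.5313, 0.0688, 0.0487]
eef_rot: [2.704, -0.002, 1.5]
force: [-0.6, -0.2, -0.1]
grip_width: 0.0092
```

{"name": "step_arm", "arguments": {
  "steps": [
    {"x":0,"y":0,"z":0.001,"ax":0,"ay":0,"az":0,"claw":0.004},
    {"x":0,"y":0,"z":0,"ax":0,"ay":0,"az":0,"claw":0.004}
  ]
}}

```text
time_s: 13.15
ee_pos: [0.5317, 0.0689, 0.0482]
eef_rot: [2.704, -0.002, 1.5]
force: [-0.8, 0.3, 0.1]
grip_width: 0.0091
```

{"name": "step_arm", "arguments": {
  "steps": [
    {"x":0,"y":0,"z":0.001,"ax":0,"ay":0,"az":0,"claw":0.004},
    {"x":0,"y":0,"z":0,"ax":0,"ay":0,"az":0,"claw":0.004}
  ]
}}

```text
time_s: 13.32
ee_pos: [0.5319, 0.069, 0.0479]
eef_rot: [2.704, -0.002, 1.5]
force: [-0.1, -0.1, -0.5]
grip_width: 0.009
```

```bash
python3 -c "
from poses import *
plan(bed+C@[-.045,-.010,.006],RT,.004,maxn=20,vmax=.02)
snap('wrist','w16')"; python3 ov.py w16 o16
```

```text
need rows 1 dist mm [-0.8 -0.1  0.8] rv [ 0.07 -0.12 -0.  ] F [-0.1 -0.1 -0.5] grip 0.009 t 13.32
[{"x": -0.0001, "y": -0.0004, "z": -0.001, "ax": 0.1, "ay": -0.1, "az": 0.0, "claw": 0.004}]
```

View pics/o16.png

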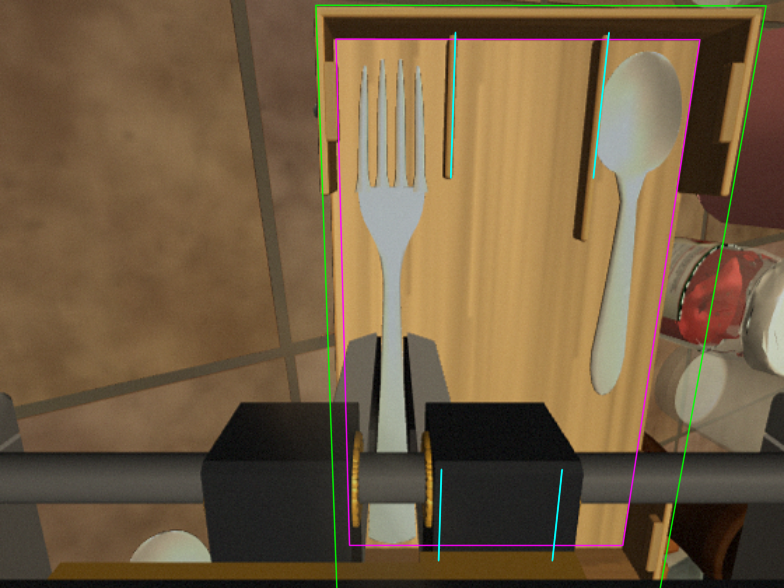

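Run:
```python
from poses import *
z=np.load('pics/w16.npz'); L=(cloud(z)-bed)@C
for u,v in [(340,80),(345,130),(350,180),(380,100),(370,160),(281,150),(281,140),(272,70),(279,200),(280,215),(300,190),(445,75),(430,250),(265,120)]:
    print((u,v),np.round(L[v,u]*1000,1))
```

```text
(340, 80) [-13.9  84.3   1.4]
(345, 130) [-9.8 59.2 -0.1]
(350, 180) [-5.7 32.   0.5]
(380, 100) [ 7.5 74.5  1.4]
(370, 160) [ 4.5 43.2  1.2]
(281, 150) [-44.2  48.9   4.5]
(281, 140) [-44.2  54.    2.3]
(272, 70) [-48.8  88.6   4.7]
(279, 200) [-45.3  23.5  12.8]
(280, 215) [-44.7  15.4  13.2]
(300, 190) [-33.5  26.4   0.7]
(445, 75) [39.8 86.7  1.6]
(430, 250) [41.  -7.4  6.1]
(265, 120) [-52.8  64.3   0.1]
```

The depth shows the fork's belly on the floor, level with the slope, with its tips inside the end wall. I'll release with a small opening.

{"name": "step_arm", "arguments": {
  "steps": [
    {"x":0,"y":0,"z":-0.0005,"ax":0,"ay":0,"az":0,"claw":0.012},
    {"x":0,"y":0,"z":0,"ax":0,"ay":0,"az":0,"claw":0.017},
    {"x":0,"y":0,"z":0,"ax":0,"ay":0,"az":0,"claw":0.019},
    {"x":0,"y":0,"z":0,"ax":0,"ay":0,"az":0,"claw":0.019}
  ]
}}

```text
time_s: 13.7
ee_pos: [0.5322, 0.069, 0.0486]
eef_rot: [2.703, -0.002, 1.5]
force: [-0.8, -0.3, -0.3]
grip_width: 0.0186
```

{"name": "step_arm", "arguments": {
  "steps": [
    {"x":0,"y":0,"z":-0.006,"ax":0,"ay":0,"az":0,"claw":0.019},
    {"x":0,"y":0,"z":-0.012,"ax":0,"ay":0,"az":0,"claw":0.019},
    {"x":0,"y":0,"z":-0.02,"ax":0,"ay":0,"az":0,"claw":0.019},
    {"x":0,"y":0,"z":-0.03,"ax":0,"ay":0,"az":0,"claw":0.019},
    {"x":0,"y":0,"z":-0.03,"ax":0,"ay":0,"az":0,"claw":0.019}
  ]
}}

```text
time_s: 14.12
ee_pos: [0.4875, 0.0714, 0.1358]
eef_rot: [2.712, -0.001, 1.5]
force: [0.8, -0.2, 1.6]
grip_width: 0.0193
```

```bash
python3 -c "
from poses import *
snap('wrist','w17')
plan([.42,-.12,.25],Rtool(0,0),.035,maxn=20,vmax=.038)"; python3 ov.py w17 o17
```

```text
need rows 7 dist mm [ -67.9 -191.8  108.9] rv [24.94  0.77 -4.02] F [3.9 0.4 6. ] grip 0.0193 t 14.17
[{"x": -0.028, "y": -0.0004, "z": -0.0174, "ax": 3.6, "ay": 0.1, "az": -0.6, "claw": 0.035}, {"x": -0.0279, "y": -0.0018, "z": -0.0174, "ax": 3.6, "ay": 0.1, "az": -0.6, "claw": 0.035}, {"x": -0.0279, "y": -0.0032, "z": -0.0173, "ax": 3.6, "ay": 0.1, "az": -0.6, "claw": 0.035}, {"x": -0.0278, "y": -0.0045, "z": -0.0171, "ax": 3.6, "ay": 0.1, "az": -0.6, "claw": 0.035}, {"x": -0.0277, "y": -0.0058, "z": -0.0169, "ax": 3.6, "ay": 0.1, "az": -0.6, "claw": 0.035}, {"x": -0.0276, "y": -0.0072, "z": -0.0165, "ax": 3.6, "ay": 0.1, "az": -0.6, "claw": 0.035}, {"x": -0.0275, "y": -0.0084, "z": -0.0161, "ax": 3.6, "ay": 0.1, "az": -0.6, "claw": 0.035}]
```

View pics/o17.png

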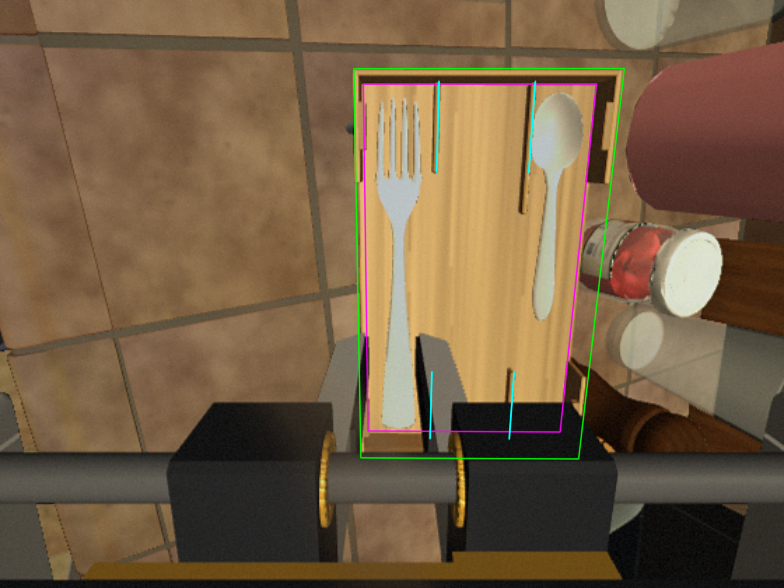

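The fork lies flat and centred in the front lane, tips at (400,100) and handle end at (398,428). The teaspoon is undisturbed. Next, the spoon.

{"name": "step_arm", "arguments": {
  "steps": [
    {"x":-0.03,"y":0,"z":-0.02,"ax":3.6,"ay":0.1,"az":-0.6,"claw":0.035},
    {"x":-0.031,"y":-0.001,"z":-0.018,"ax":3.6,"ay":0.1,"az":-0.6,"claw":0.035},
    {"x":-0.031,"y":-0.003,"z":-0.017,"ax":3.6,"ay":0.1,"az":-0.6,"claw":0.035},
    {"x":-0.031,"y":-0.004,"z":-0.015,"ax":3.6,"ay":0.1,"az":-0.6,"claw":0.035},
    {"x":-0.031,"y":-0.006,"z":-0.015,"ax":3.6,"ay":0.1,"az":-0.6,"claw":0.035}
  ]
}}

```text
time_s: 14.58
ee_pos: [0.4362, -0.079, 0.2245]
eef_rot: [3.025, -0.002, 1.566]
force: [-0.1, 0.0, -0.6]
grip_width: 0.0347
```

{"name": "step_arm", "arguments": {
  "steps": [
    {"x":-0.03,"y":-0.006,"z":-0.012,"ax":3.6,"ay":0.1,"az":-0.6,"claw":0.035},
    {"x":-0.028,"y":-0.006,"z":-0.01,"ax":3.6,"ay":0.1,"az":-0.6,"claw":0.035},
    {"x":0,"y":0,"z":0,"ax":0,"ay":0,"az":0,"claw":0.035},
    {"x":0,"y":0,"z":0,"ax":0,"ay":0,"az":0,"claw":0.035}
  ]
}}

```text
time_s: 14.92
ee_pos: [0.4208, -0.1447, 0.2508]
eef_rot: [-3.13, -0.004, 1.584]
force: [-0.7, 0.1, -0.3]
grip_width: 0.035
```

```bash
python3 -c "
from poses import *
o=snap('wrist','w18');print(o['joint_vel'],o['ee_pos'],o['eef_rot'])"
```

```text
[-0.04082726  0.01517587 -0.0428772  -0.01538395  0.03843247 -0.03186028] [ 0.42077994 -0.14465408  0.25078776] [-3.12960642 -0.00401429  1.58402616]
```

View pics/w18.png

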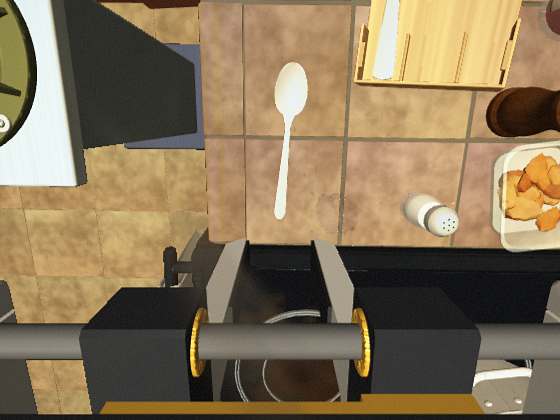

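The spoon runs from the bowl at (291,65) to the handle end at (279,217).

```bash
sed -i '/__main__/,$d' seg.py
cat >> seg.py <<'E'
if __name__=='__main__':
    piece('w18',(262,318,55,232),.006,.194,.077)
E
python3 seg.py
```

```text
[ 274   62   34  157 2190]
len 191.93637208239718 dir yaw(deg from +y) -4.6629605
end [ 0.4163 -0.1959] tip [ 0.4319 -0.0046]
0.0 centre off mm 0.4 width 10.5
0.015 centre off mm 0.4 width 14.6
0.03 centre off mm -0.0 width 12.5
0.045 centre off mm 0.1 width 11.5
0.06 centre off mm -0.1 width 10.0
0.075 centre off mm -0.2 width 8.8
0.09 centre off mm -0.0 width 7.7
0.105 centre off mm -0.0 width 6.4
0.12 centre off mm -0.5 width 8.8
0.135 centre off mm -0.3 width 29.4
0.15 centre off mm 0.0 width 37.6
0.165 centre off mm -0.3 width 38.5
0.18 centre off mm 0.5 width 29.0
grip [ 0.4225 -0.1192]
z [0.002  0.0072 0.0168]
```

```bash
cat >> poses.py <<'E'
SP=[.4225,-.1188]; SY=np.radians(-4.66)
E
python3 -c "
from poses import *
plan(SP+[.06],Rtool(SY,0),.035,maxn=20)"
```

```text
need rows 5 dist mm [   1.7   25.6 -190.8] rv [-0.69 -0.19  5.45] F [-0.8 -0.2  0.1] grip 0.0349 t 14.97
[{"x": 0.005, "y": 0.0009, "z": 0.0382, "ax": -0.1, "ay": 0.0, "az": 1.1, "claw": 0.035}, {"x": 0.005, "y": 0.0007, "z": 0.0382, "ax": -0.1, "ay": 0.0, "az": 1.1, "claw": 0.035}, {"x": 0.005, "y": 0.0005, "z": 0.0382, "ax": -0.1, "ay": 0.0, "az": 1.1, "claw": 0.035}, {"x": 0.0051, "y": 0.0003, "z": 0.0382, "ax": -0.1, "ay": 0.0, "az": 1.1, "claw": 0.035}, {"x": 0.0051, "y": 0.0001, "z": 0.0382, "ax": -0.1, "ay": 0.0, "az": 1.1, "claw": 0.035}]
```

{"name": "step_arm", "arguments": {
  "steps": [
    {"x":0.005,"y":0.001,"z":0.038,"ax":-0.1,"ay":0,"az":1.1,"claw":0.035},
    {"x":0.005,"y":0,"z":0.038,"ax":-0.1,"ay":0,"az":1.1,"claw":0.035},
    {"x":0.005,"y":0,"z":0.038,"ax":-0.1,"ay":0,"az":1.1,"claw":0.035},
    {"x":0.005,"y":0,"z":0.036,"ax":-0.1,"ay":0,"az":1.1,"claw":0.035},
    {"x":0.004,"y":0,"z":0.025,"ax":-0.1,"ay":0,"az":1,"claw":0.035}
  ]
}}

```text
time_s: 15.38
ee_pos: [0.4238, -0.1156, 0.0743]
eef_rot: [3.128, 0.0, 1.489]
force: [0.5, 0.2, -0.3]
grip_width: 0.035
```

```bash
python3 -c "
from poses import *
plan(SP+[.012],Rtool(SY,0),.035,maxn=20,vmax=.016)"
```

```text
need rows 4 dist mm [ -1.3  -3.2 -62.3] rv [ 0.78  0.01 -0.  ] F [ 0.5  0.2 -0.3] grip 0.035 t 15.38
[{"x": -0.0008, "y": -0.0005, "z": 0.0156, "ax": 0.2, "ay": 0.0, "az": 0.0, "claw": 0.035}, {"x": -0.0008, "y": -0.0004, "z": 0.0156, "ax": 0.2, "ay": 0.0, "az": 0.0, "claw": 0.035}, {"x": -0.0008, "y": -0.0004, "z": 0.0156, "ax": 0.2, "ay": 0.0, "az": 0.0, "claw": 0.035}, {"x": -0.0008, "y": -0.0003, "z": 0.0156, "ax": 0.2, "ay": 0.0, "az": 0.0, "claw": 0.035}]
```

{"name": "step_arm", "arguments": {
  "steps": [
    {"x":-0.001,"y":0,"z":0.016,"ax":0.2,"ay":0,"az":0,"claw":0.035},
    {"x":-0.001,"y":0,"z":0.016,"ax":0.2,"ay":0,"az":0,"claw":0.035},
    {"x":-0.001,"y":0,"z":0.014,"ax":0.2,"ay":0,"az":0,"claw":0.035},
    {"x":0,"y":0,"z":0.006,"ax":0,"ay":0,"az":0,"claw":0.035},
    {"x":0,"y":0,"z":0,"ax":0,"ay":0,"az":0,"claw":0.035}
  ]
}}

```text
time_s: 15.8
ee_pos: [0.4192, -0.1103, 0.0138]
eef_rot: [-3.138, -0.003, 1.495]
force: [0.4, 0.6, 0.6]
grip_width: 0.0349
```

```bash
python3 -c "
from poses import *
snap('wrist','w19')
plan(SP+[.005],Rtool(SY,0),.035,maxn=20,vmax=.02)"
```

```text
need rows 1 dist mm [ 3.1 -8.4 -9.4] rv [-0.19 -0.19  0.29] F [-0.7 -0.6 -0.7] grip 0.035 t 15.85
[{"x": -0.0081, "y": 0.0038, "z": 0.0093, "ax": -0.2, "ay": -0.2, "az": 0.3, "claw": 0.035}]
```

View pics/w19.png

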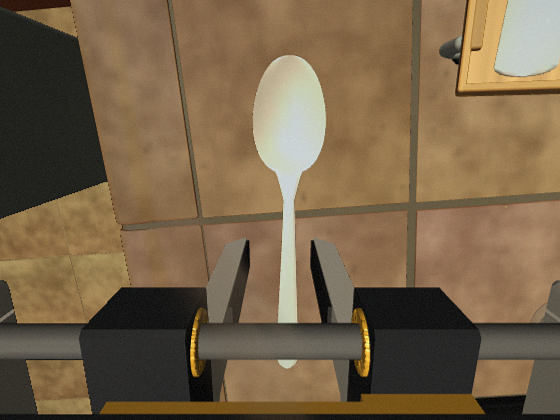

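The spoon is aligned between the fingers, at column 289 against 280. I'll correct and lower.

{"name": "step_arm", "arguments": {
  "steps": [
    {"x":-0.004,"y":0.001,"z":0.005,"ax":-0.1,"ay":-0.1,"az":0.1,"claw":0.035},
    {"x":-0.004,"y":0.001,"z":0.003,"ax":-0.1,"ay":-0.1,"az":0.1,"claw":0.03},
    {"x":0,"y":0,"z":0,"ax":0,"ay":0,"az":0,"claw":0.03}
  ],
  "grip_force": 18
}}

```text
time_s: 16.1
ee_pos: [0.4221, -0.1188, 0.0079]
eef_rot: [3.137, 0.002, 1.492]
force: [0.9, -0.1, -0.3]
grip_width: 0.0302
```

```bash
python3 -c "
from poses import *
plan(SP+[.005],Rtool(SY,0),.035,maxn=20,vmax=.02)"
```

```text
need rows 1 dist mm [ 0.4 -0.  -2.9] rv [0.28 0.09 0.15] F [ 0.9 -0.1 -0.3] grip 0.0302 t 16.1
[{"x": 0.0, "y": 0.0004, "z": 0.0029, "ax": 0.3, "ay": 0.1, "az": 0.1, "claw": 0.035}]
```

{"name": "step_arm", "arguments": {
  "steps": [
    {"x":0,"y":0.0005,"z":0.003,"ax":0.2,"ay":0.1,"az":0.1,"claw":0.022},
    {"x":0,"y":0,"z":0.001,"ax":0,"ay":0,"az":0,"claw":0.014},
    {"x":0,"y":0,"z":0,"ax":0,"ay":0,"az":0,"claw":0.004},
    {"x":0,"y":0,"z":0,"ax":0,"ay":0,"az":0,"claw":0.004},
    {"x":0,"y":0,"z":0,"ax":0,"ay":0,"az":0,"claw":0.004}
  ]
}}

```text
time_s: 16.52
ee_pos: [0.4234, -0.1196, 0.0046]
eef_rot: [3.138, 0.0, 1.489]
force: [0.3, 0.1, 0.3]
grip_width: 0.0083
```

{"name": "step_arm", "arguments": {
  "steps": [
    {"x":0,"y":0,"z":0,"ax":0,"ay":0,"az":0,"claw":0.004}
  ]
}}

```text
time_s: 16.6
ee_pos: [0.4235, -0.1196, 0.0047]
eef_rot: [3.138, 0.0, 1.489]
force: [0.5, 0.1, 0.0]
grip_width: 0.0084
```

{"name": "step_arm", "arguments": {
  "steps": [
    {"x":0,"y":0,"z":-0.01,"ax":0,"ay":0,"az":0,"claw":0.004},
    {"x":0,"y":0,"z":-0.028,"ax":0,"ay":0,"az":0,"claw":0.004},
    {"x":0,"y":0,"z":-0.038,"ax":0,"ay":0,"az":0,"claw":0.004},
    {"x":0,"y":0,"z":-0.038,"ax":0,"ay":0,"az":0,"claw":0.004},
    {"x":0,"y":0,"z":-0.038,"ax":0,"ay":0,"az":0,"claw":0.004}
  ]
}}

```text
time_s: 17.02
ee_pos: [0.4187, -0.1179, 0.1582]
eef_rot: [-3.131, -0.004, 1.489]
force: [0.5, -0.6, -0.3]
grip_width: 0.0081
```

```bash
python3 -c "
from poses import *
snap('wrist','w20')
# spoon centre 97 from end, grip at 76.5 -> TCP local y -.0205; mid lane
T=bed+C@[.002,-.0205,.11]; print(T)
plan(T,RT,.004,maxn=20,vmax=.03)"
```

```text
[0.52894488 0.05851682 0.16273306]
need rows 7 dist mm [107.3 177.4  -2.9] rv [-25.04   0.07  -0.59] F [ 1.  -0.4  8.2] grip 0.0086 t 17.07
[{"x": 0.0265, "y": 0.0132, "z": 0.0004, "ax": -3.6, "ay": 0.0, "az": -0.1, "claw": 0.004}, {"x": 0.0265, "y": 0.0132, "z": 0.0013, "ax": -3.6, "ay": 0.0, "az": -0.1, "claw": 0.004}, {"x": 0.0265, "y": 0.0131, "z": 0.0021, "ax": -3.6, "ay": 0.0, "az": -0.1, "claw": 0.004}, {"x": 0.0265, "y": 0.013, "z": 0.0029, "ax": -3.6, "ay": 0.0, "az": -0.1, "claw": 0.004}, {"x": 0.0264, "y": 0.0128, "z": 0.0037, "ax": -3.6, "ay": 0.0, "az": -0.1, "claw": 0.004}, {"x": 0.0264, "y": 0.0126, "z": 0.0045, "ax": -3.6, "ay": 0.0, "az": -0.1, "claw": 0.004}, {"x": 0.0264, "y": 0.0124, "z": 0.0053, "ax": -3.6, "ay": 0.0, "az": -0.1, "claw": 0.004}]
```

View pics/w20.png

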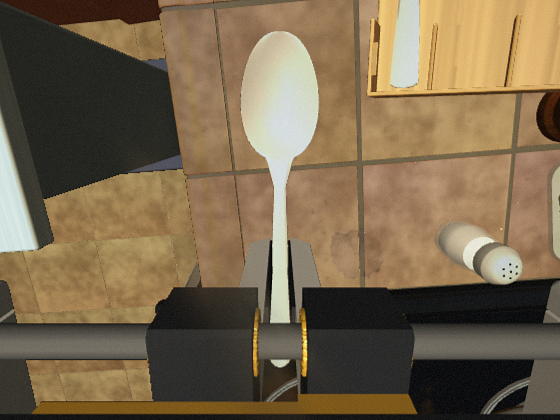

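The spoon is held straight, bowl at (280,95). Now to the hover pose above the middle lane.

{"name": "step_arm", "arguments": {
  "steps": [
    {"x":0.026,"y":0.013,"z":-0.006,"ax":-3.6,"ay":0,"az":-0.1,"claw":0.004},
    {"x":0.026,"y":0.013,"z":-0.004,"ax":-3.6,"ay":0,"az":-0.1,"claw":0.004},
    {"x":0.026,"y":0.013,"z":0,"ax":-3.6,"ay":0,"az":-0.1,"claw":0.004},
    {"x":0.026,"y":0.013,"z":0.001,"ax":-3.6,"ay":0,"az":-0.1,"claw":0.004},
    {"x":0.026,"y":0.012,"z":0.002,"ax":-3.6,"ay":0,"az":-0.1,"claw":0.004}
  ]
}}

```text
time_s: 17.48
ee_pos: [0.4993, 0.0066, 0.1911]
eef_rot: [2.804, 0.0, 1.492]
force: [0.6, -0.1, 0.3]
grip_width: 0.0084
```

```bash
python3 -c "
from poses import *
plan(bed+C@[.002,-.0205,.11],RT,.004,maxn=20,vmax=.03)"
```

```text
need rows 3 dist mm [ 29.7  51.9 -28.3] rv [-5.63  0.16 -0.4 ] F [ 0.6 -0.1  0.3] grip 0.0084 t 17.48
[{"x": 0.018, "y": 0.0049, "z": 0.0117, "ax": -1.9, "ay": 0.1, "az": -0.1, "claw": 0.004}, {"x": 0.018, "y": 0.0045, "z": 0.0119, "ax": -1.9, "ay": 0.1, "az": -0.1, "claw": 0.004}, {"x": 0.018, "y": 0.0042, "z": 0.0121, "ax": -1.9, "ay": 0.1, "az": -0.1, "claw": 0.004}]
```

{"name": "step_arm", "arguments": {
  "steps": [
    {"x":0.018,"y":0.005,"z":0.011,"ax":-1.9,"ay":0.1,"az":-0.1,"claw":0.004},
    {"x":0.018,"y":0.004,"z":0.01,"ax":-1.9,"ay":0,"az":-0.1,"claw":0.004},
    {"x":0.014,"y":0.003,"z":0.008,"ax":-1.5,"ay":0,"az":-0.1,"claw":0.004},
    {"x":0,"y":0,"z":0,"ax":0,"ay":0,"az":0,"claw":0.004},
    {"x":0,"y":0,"z":0,"ax":0,"ay":0,"az":0,"claw":0.004}
  ]
}}

```text
time_s: 17.9
ee_pos: [0.5256, 0.0622, 0.1715]
eef_rot: [2.698, -0.002, 1.504]
force: [-0.3, 0.6, -0.0]
grip_width: 0.0082
```

```bash
python3 -c "
from poses import *
snap('wrist','w21')
plan(bed+C@[.002,-.0205,.05],RT,.004,maxn=20,vmax=.02)"; python3 ov.py w21 o21
```

```text
need rows 4 dist mm [ 28.6  -5.1 -63.2] rv [ 0.4  -0.2   0.15] F [-1.1 -0.7 -1.2] grip 0.0086 t 17.95
[{"x": -0.0008, "y": -0.0003, "z": 0.0174, "ax": 0.1, "ay": -0.1, "az": 0.0, "claw": 0.004}, {"x": -0.0008, "y": -0.0002, "z": 0.0174, "ax": 0.1, "ay": -0.1, "az": 0.0, "claw": 0.004}, {"x": -0.0008, "y": -0.0002, "z": 0.0174, "ax": 0.1, "ay": -0.1, "az": 0.0, "claw": 0.004}, {"x": -0.0008, "y": -0.0002, "z": 0.0174, "ax": 0.1, "ay": -0.1, "az": 0.0, "claw": 0.004}]
```

View pics/o21.png

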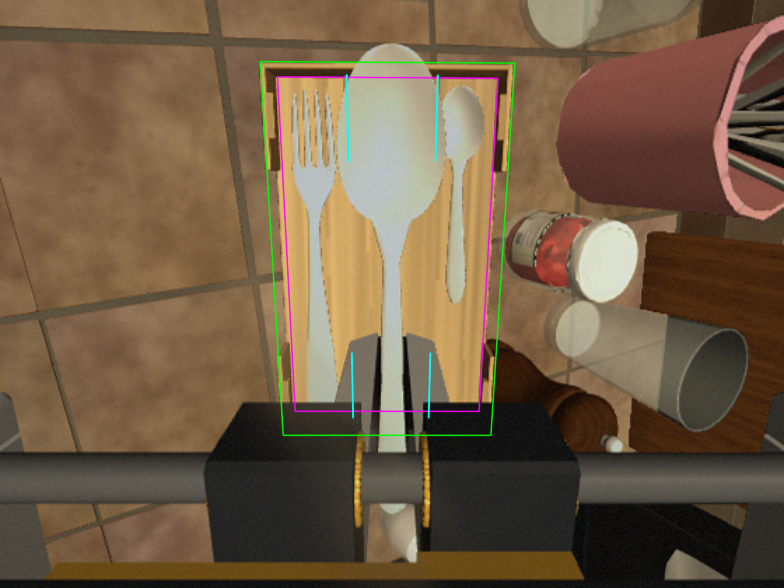

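The spoon is centred between the rib positions, and the tray overlay matches. I'll descend.

{"name": "step_arm", "arguments": {
  "steps": [
    {"x":-0.001,"y":-0.001,"z":0.017,"ax":0.1,"ay":0,"az":0,"claw":0.004},
    {"x":-0.001,"y":-0.001,"z":0.017,"ax":0.1,"ay":0,"az":0,"claw":0.004},
    {"x":-0.001,"y":-0.001,"z":0.015,"ax":0.1,"ay":0,"az":0,"claw":0.004},
    {"x":0,"y":0,"z":0.006,"ax":0,"ay":0,"az":0,"claw":0.004},
    {"x":0,"y":0,"z":0,"ax":0,"ay":0,"az":0,"claw":0.004}
  ]
}}

```text
time_s: 18.37
ee_pos: [0.5476, 0.0531, 0.1231]
eef_rot: [2.701, -0.002, 1.499]
force: [0.3, -0.2, 0.3]
grip_width: 0.0087
```

```bash
python3 -c "
from poses import *
plan(bed+C@[.002,-.0205,.03],RT,.004,maxn=20,vmax=.02)"
```

```text
need rows 2 dist mm [ 15.    3.  -32.9] rv [ 0.22 -0.09 -0.08] F [ 0.3 -0.2  0.3] grip 0.0087 t 18.37
[{"x": 0.002, "y": -0.0003, "z": 0.018, "ax": 0.1, "ay": 0.0, "az": 0.0, "claw": 0.004}, {"x": 0.002, "y": -0.0003, "z": 0.018, "ax": 0.1, "ay": 0.0, "az": 0.0, "claw": 0.004}]
```

{"name": "step_arm", "arguments": {
  "steps": [
    {"x":0.001,"y":-0.001,"z":0.014,"ax":0.1,"ay":0,"az":0,"claw":0.004},
    {"x":0.001,"y":-0.001,"z":0.012,"ax":0.1,"ay":0,"az":0,"claw":0.004},
    {"x":0,"y":0,"z":0.006,"ax":0,"ay":0,"az":0,"claw":0.004},
    {"x":0,"y":0,"z":0,"ax":0,"ay":0,"az":0,"claw":0.004}
  ]
}}

```text
time_s: 18.7
ee_pos: [0.5608, 0.0525, 0.0952]
eef_rot: [2.703, -0.002, 1.496]
force: [0.2, -0.4, -0.1]
grip_width: 0.0085
```

```bash
python3 -c "
from poses import *
snap('wrist','w22')
plan(bed+C@[.002,-.0205,.010],RT,.004,maxn=20,vmax=.02)"; python3 ov.py w22 o22
```

```text
need rows 2 dist mm [ 10.3   3.  -23.6] rv [ 0.17 -0.04 -0.22] F [-0.3  0.4 -0.7] grip 0.0083 t 18.75
[{"x": 0.0018, "y": -0.0005, "z": 0.0128, "ax": 0.1, "ay": 0.0, "az": -0.1, "claw": 0.004}, {"x": 0.0018, "y": -0.0005, "z": 0.0128, "ax": 0.1, "ay": 0.0, "az": -0.1, "claw": 0.004}]
```

View pics/o22.png

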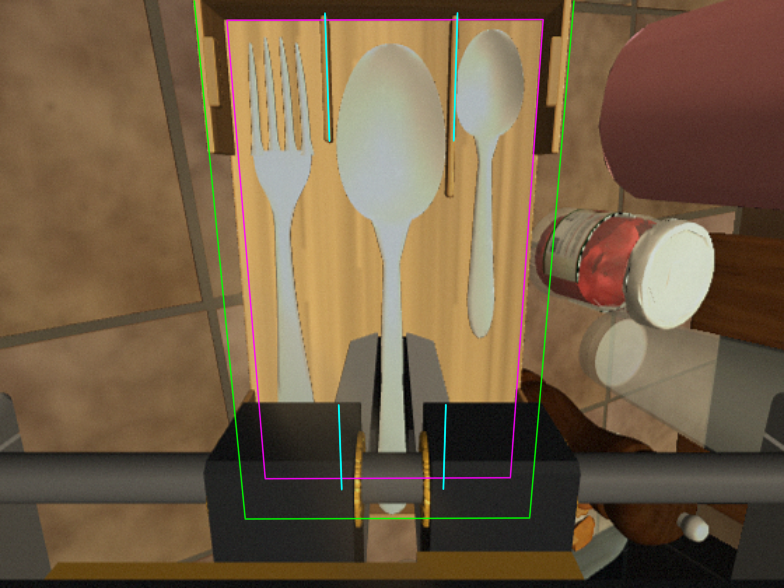

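The spoon (338–445) is centred between the ribs (328 and 452), so I'll continue down.

{"name": "step_arm", "arguments": {
  "steps": [
    {"x":0.002,"y":-0.001,"z":0.01,"ax":0.1,"ay":0,"az":-0.1,"claw":0.004},
    {"x":0.001,"y":-0.001,"z":0.008,"ax":0,"ay":0,"az":-0.1,"claw":0.004},
    {"x":0,"y":0,"z":0.004,"ax":0,"ay":0,"az":0,"claw":0.004},
    {"x":0,"y":0,"z":0,"ax":0,"ay":0,"az":0,"claw":0.004}
  ]
}}

```text
time_s: 19.08
ee_pos: [0.5697, 0.0554, 0.0747]
eef_rot: [2.702, -0.001, 1.5]
force: [0.1, -0.1, -1.5]
grip_width: 0.0078
```

```bash
python3 -c "
from poses import *
plan(bed+C@[.002,-.0205,.0065],RT,.004,maxn=20,vmax=.02)"
```

```text
need rows 1 dist mm [ 2.9  0.  -5.8] rv [ 0.19 -0.06  0.01] F [ 0.1 -0.1 -1.5] grip 0.0078 t 19.08
[{"x": 0.0002, "y": 0.0002, "z": 0.0065, "ax": 0.2, "ay": -0.1, "az": 0.0, "claw": 0.004}]
```

{"name": "step_arm", "arguments": {
  "steps": [
    {"x":0,"y":0,"z":0.004,"ax":0.1,"ay":0,"az":0,"claw":0.004},
    {"x":0,"y":0,"z":0.002,"ax":0,"ay":0,"az":0,"claw":0.004},
    {"x":0,"y":0,"z":0.001,"ax":0,"ay":0,"az":0,"claw":0.004},
    {"x":0,"y":0,"z":0,"ax":0,"ay":0,"az":0,"claw":0.004}
  ]
}}

```text
time_s: 19.42
ee_pos: [0.5729, 0.0553, 0.0676]
eef_rot: [2.704, -0.001, 1.5]
force: [-0.6, -0.1, -1.3]
grip_width: 0.008
```

```bash
python3 - <<'E'
from poses import *
snap('wrist','w23')
plan(bed+C@[.002,-.0205,.0055],RT,.004,maxn=20,vmax=.02)
z=np.load('pics/w23.npz'); L=(cloud(z)-bed)@C
for u,v in [(280,90),(280,70),(280,120),(280,150),(280,180),(280,210),(250,200),(310,200)]: print((u,v),np.round(L[v,u]*1000,1))
E
python3 ov.py w23 o23
```

```text
need rows 1 dist mm [0.1 0.1 0.3] rv [ 0.06 -0.06  0.03] F [-0.3 -0.1 -1. ] grip 0.0082 t 19.47
[{"x": 0.0001, "y": 0.0002, "z": -0.0003, "ax": 0.1, "ay": -0.1, "az": 0.0, "claw": 0.004}]
(280, 90) [ 1.5 68.5  2.8]
(280, 70) [ 1.5 77.8  5.2]
(280, 120) [ 1.5 53.6  2.3]
(280, 150) [ 1.5 38.6  9.9]
(280, 180) [ 1.6 24.  16.1]
(280, 210) [ 1.6  9.  19. ]
(250, 200) [-15.4   9.7   0.4]
(310, 200) [18.7  9.7 -0.1]
```

View pics/o23.png

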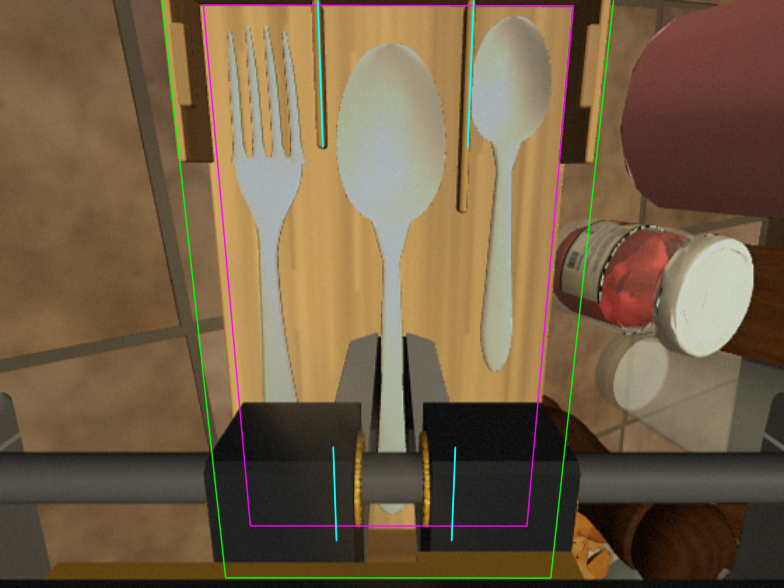

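Run:
```python
from poses import *
for tag,u in (('w19',288),('w20',280),('w23',280)):
    z=np.load(f'pics/{tag}.npz'); d=z['d']
    # tool-frame depth: cam->tool via mount
    M=vision.camera_params('wrist')['mount']
    v=np.arange(60,235,12); D=d[v,u]
    P=np.stack([(u-z['cx'])/z['f']*D,-(v-z['cy'])/z['f']*D,-D],-1)@M[:3,:3].T+M[:3,3]
    print(tag,[(int(round(a*1000)),round(-b*1000,1)) for a,b in P[:,[0,2]]])
```

```text
w19 [(104, np.float64(-3.8)), (98, np.float64(-6.0)), (93, np.float64(-8.3)), (87, np.float64(-10.2)), (81, np.float64(-11.6)), (74, np.float64(-11.3)), (68, np.float64(-12.5)), (61, np.float64(-10.8)), (55, np.float64(-7.2)), (49, np.float64(-4.4)), (43, np.float64(0.2)), (37, np.float64(2.5)), (30, np.float64(3.2)), (23, np.float64(3.0)), (17, np.float64(4.8))]
w20 [(103, np.float64(1.1)), (98, np.float64(-0.5)), (92, np.float64(-2.3)), (86, np.float64(-2.8)), (80, np.float64(-4.2)), (74, np.float64(-1.4)), (68, np.float64(-2.1)), (62, np.float64(2.3)), (56, np.float64(6.0)), (50, np.float64(8.7)), (45, np.float64(11.3)), (39, np.float64(12.8)), (32, np.float64(12.8)), (26, np.float64(11.4)), (20, np.float64(13.0))]
w23 [(103, np.float64(1.7)), (98, np.float64(-0.7)), (92, np.float64(-1.9)), (86, np.float64(-3.1)), (80, np.float64(-3.0)), (74, np.float64(-2.9)), (68, np.float64(-0.7)), (62, np.float64(3.1)), (56, np.float64(5.2)), (51, np.float64(9.7)), (45, np.float64(10.9)), (39, np.float64(13.3)), (33, np.float64(13.1)), (26, np.float64(12.6)), (19, np.float64(12.5))]
```

{"name": "step_arm", "arguments": {
  "steps": [
    {"x":0,"y":0,"z":0.001,"ax":0,"ay":0,"az":0,"claw":0.004},
    {"x":0,"y":0,"z":0,"ax":0,"ay":0,"az":0,"claw":0.004}
  ]
}}

```text
time_s: 19.63
ee_pos: [0.5735, 0.0552, 0.0672]
eef_rot: [2.704, -0.001, 1.5]
force: [-0.3, 0.2, -0.1]
grip_width: 0.0083
```

{"name": "step_arm", "arguments": {
  "steps": [
    {"x":0,"y":0,"z":0.001,"ax":0,"ay":0,"az":0,"claw":0.004},
    {"x":0,"y":0,"z":0,"ax":0,"ay":0,"az":0,"claw":0.004}
  ]
}}

```text
time_s: 19.8
ee_pos: [0.5736, 0.0553, 0.0671]
eef_rot: [2.704, -0.001, 1.5]
force: [-0.6, 0.6, 0.3]
grip_width: 0.0084
```

Downward progress has stopped, so the spoon is on the floor. I'll release it gently.

{"name": "step_arm", "arguments": {
  "steps": [
    {"x":0,"y":0,"z":0,"ax":0,"ay":0,"az":0,"claw":0.011},
    {"x":0,"y":0,"z":0,"ax":0,"ay":0,"az":0,"claw":0.015},
    {"x":0,"y":0,"z":0,"ax":0,"ay":0,"az":0,"claw":0.018},
    {"x":0,"y":0,"z":0,"ax":0,"ay":0,"az":0,"claw":0.018}
  ]
}}

```text
time_s: 20.13
ee_pos: [0.574, 0.0553, 0.0676]
eef_rot: [2.702, -0.001, 1.5]
force: [-0.9, -0.2, -0.2]
grip_width: 0.018
```

{"name": "step_arm", "arguments": {
  "steps": [
    {"x":0,"y":0,"z":-0.006,"ax":0,"ay":0,"az":0,"claw":0.018},
    {"x":0,"y":0,"z":-0.012,"ax":0,"ay":0,"az":0,"claw":0.018},
    {"x":0,"y":0,"z":-0.02,"ax":0,"ay":0,"az":0,"claw":0.018},
    {"x":0,"y":0,"z":-0.03,"ax":0,"ay":0,"az":0,"claw":0.018},
    {"x":0,"y":0,"z":-0.035,"ax":0,"ay":0,"az":0,"claw":0.018}
  ]
}}

```text
time_s: 20.55
ee_pos: [0.527, 0.0579, 0.1582]
eef_rot: [2.713, 0.0, 1.499]
force: [0.3, 0.2, -0.2]
grip_width: 0.0174
```

{"name": "step_arm", "arguments": {
  "steps": [
    {"x":0,"y":0,"z":-0.035,"ax":0,"ay":0,"az":0,"claw":0.018},
    {"x":0,"y":0,"z":-0.035,"ax":0,"ay":0,"az":0,"claw":0.018},
    {"x":-0.02,"y":0,"z":-0.02,"ax":0,"ay":0,"az":0,"claw":0.018},
    {"x":0,"y":0,"z":0,"ax":0,"ay":0,"az":0,"claw":0.018},
    {"x":0,"y":0,"z":0,"ax":0,"ay":0,"az":0,"claw":0.018}
  ]
}}

```text
time_s: 20.97
ee_pos: [0.4846, 0.041, 0.2523]
eef_rot: [2.702, -0.001, 1.501]
force: [-0.7, -0.3, 0.1]
grip_width: 0.0182
```

```bash
python3 -c "
from poses import *
o=snap('wrist','w24'); print(o['time_s'],np.abs(o['joint_vel']).max(),o['ee_pos'])
snap('top','t24')
z=np.load('pics/t24.npz'); cv2.imwrite('pics/t24z.png',cv2.resize(z['im'][130:300,140:430,::-1],None,fx=2.7,fy=2.7,interpolation=cv2.INTER_CUBIC))
"; python3 ov.py w24 o24
```

```text
20.9667 0.054517441493370775 [0.48459946 0.04099115 0.25233826]
```

View pics/o24.png

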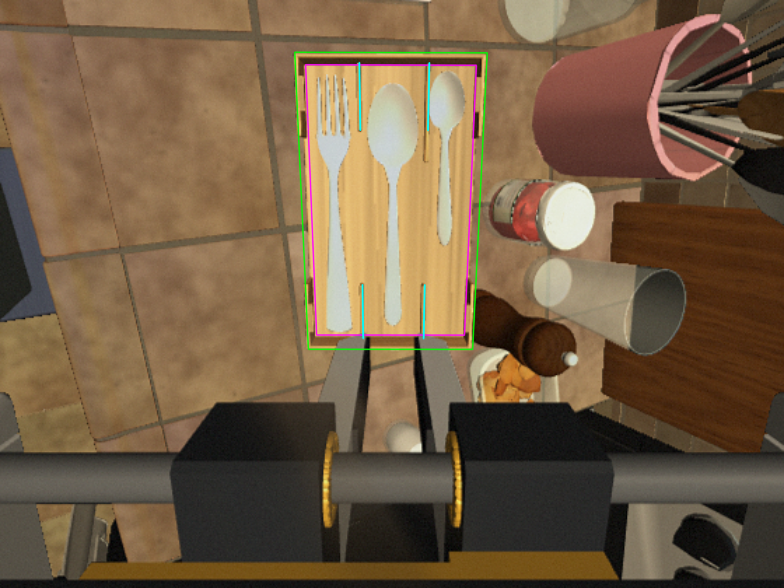

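View pics/t24z.png

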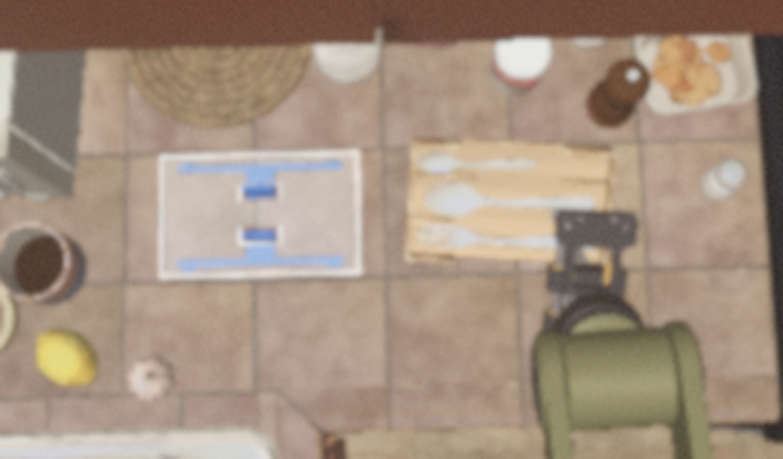

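The fork, spoon and teaspoon all lie face up in their lanes with heads to the left, the cover is flat, the other things haven't moved, and the gripper is well clear. I'll hand in.

```bash
python3 -c "
from station import ticket
print(ticket.hand_in())"
```

```text
the job is handed in; nothing more can be done
None
```

The caddy is ready and the job was handed in at about 21 s of the 64 s allowed. No verdict was reported.

- **Cover:** I pinched both tabs fully (opening 50 mm) and lifted the cover square to the slope. I then set it down flat and right way up to the left of the caddy, feeling about 6 N at contact before letting go.
- **Fork and spoon:** The fork is in the front lane and the spoon in the middle lane. Each was held parallel to the slope and lowered until it stopped, then released with about 5 mm opening a side.

**Last checks:** The final wrist and top pictures show both pieces and the teaspoon in their lanes, face up with heads to the left. The cover is flat, the other objects look unmoved, and the gripper is clear.

**Small disagreements:**
- The back rib appears about 2 mm from where I had modelled it.
- The fork lies slightly towards its handle end of the lane, but still inside the end wall.
- The force reading was too weak to show the fork and spoon touching down. For those I relied on the depth pictures and on the arm no longer moving down.

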